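# Exchange the stone vials between bench stand and drawer

### The job

Pull the chest's drawer all the way out to its stop, then exchange the stone vials: every black-capped vial in the bench stand goes down into a free hole of the rack in the drawer, and every corked vial in the drawer comes out into a free hole of the bench stand, all fully home and upright. Then push the drawer fully shut and let go. The vials are thin glass, so grip them lightly, do not ram them into the racks or let them topple, and leave the other things on the bench where they are.

Things in the scene. Friction and masses are not known exactly. Their poses are not given: they have to be found in the camera images.
- chest: Low wooden chest on the bench, 253 deep (x) x 260 wide (y) x 118 mm tall, with one drawer. Origin: centre of its underside; its front looks along its own -x, towards the robot, roughly. It is fixed.
- drawer (a joint): How far the drawer is out, in m: 0 shut, 0.176 at its stop; it slides along the chest's own -x, with about 1 N of friction, and stays where left. Its walls rise 80 mm and its front panel 92 mm above its underside, which is 16 mm above the bench. At the stop the rear row of rack holes is about 60 mm clear of the chest's face.
- drawer_handle (a point): Middle of the drawer's handle: a level brass bar 11 mm thick, 120 mm long along the chest's y, 35 mm in front of the drawer's face and about 40 mm below the chest's top; it moves with the drawer and can be pinched from above.
- drawer_rack (a point): Rack fixed in the drawer, moving with it, axes as the chest's: a dark wooden block 110 x 170 x 32 mm (x, y, z) with six round holes 21 mm wide, 26 mm deep (floors at z = 6 mm, mouths at z = 32 mm), centres at x = -31, +31 mm and y = -55, 0, +55 mm. Origin: centre of its underside, z up. The drawer's front panel is about 46 mm in front of its first row.
- stand: Bench stand, loose on the bench, 0.6 kg, can be pushed about; after a knock vials may lean in it by up to 0.12 rad: a wooden block 110 x 170 x 32 mm (x, y, z) with six round holes 21 mm wide, 26 mm deep (floors at z = 6 mm, mouths at z = 32 mm), centres at x = -31, +31 mm and y = -55, 0, +55 mm. Origin: centre of its underside, z up. 
- capped0: Glass vial of white stones, 18 mm wide, 70 mm tall; its top 14 mm is a black flat screw cap, also 18 mm wide. Starts in a hole of the stand, 38 mm showing above the block. Some are absent (None from the start). Origin: centre of its foot, z along its axis. 30 g. Thin glass: cracks if gripped with over 40 N; 20 N holds it.
- capped1: Glass vial of white stones, 18 mm wide, 70 mm tall; its top 14 mm is a black flat screw cap, also 18 mm wide. Starts in a hole of the stand, 38 mm showing above the block. Some are absent (None from the start). Origin: centre of its foot, z along its axis. 30 g. Thin glass: cracks if gripped with over 40 N; 20 N holds it.
- capped2: Glass vial of white stones, 18 mm wide, 70 mm tall; its top 14 mm is a black flat screw cap, also 18 mm wide. Starts in a hole of the stand, 38 mm showing above the block. Some are absent (None from the start). Origin: centre of its foot, z along its axis. 30 g. Thin glass: cracks if gripped with over 40 N; 20 N holds it.
- capped3: Glass vial of white stones, 18 mm wide, 70 mm tall; its top 14 mm is a black flat screw cap, also 18 mm wide. Starts in a hole of the stand, 38 mm showing above the block. Some are absent (None from the start). Origin: centre of its foot, z along its axis. 30 g. Thin glass: cracks if gripped with over 40 N; 20 N holds it.
- capped4: Glass vial of white stones, 18 mm wide, 70 mm tall; its top 14 mm is a black flat screw cap, also 18 mm wide. Starts in a hole of the stand, 38 mm showing above the block. Some are absent (None from the start). Origin: centre of its foot, z along its axis. 30 g. Thin glass: cracks if gripped with over 40 N; 20 N holds it.
- corked0: Glass vial of dark stones, 18 mm wide up to 58 mm, then a narrow cork, 11 mm wide, up to 70 mm: grip it by the glass. Starts in a hole of the drawer's rack, hidden until the drawer is open. Some are absent (None from the start). Origin: centre of its foot, z along its axis. 30 g. Thin glass: cracks if gripped with over 40 N; 20 N holds it.
- corked1: Glass vial of dark stones, 18 mm wide up to 58 mm, then a narrow cork, 11 mm wide, up to 70 mm: grip it by the glass. Starts in a hole of the drawer's rack, hidden until the drawer is open. Some are absent (None from the start). Origin: centre of its foot, z along its axis. 30 g. Thin glass: cracks if gripped with over 40 N; 20 N holds it.
- corked2: Glass vial of dark stones, 18 mm wide up to 58 mm, then a narrow cork, 11 mm wide, up to 70 mm: grip it by the glass. Starts in a hole of the drawer's rack, hidden until the drawer is open. Some are absent (None from the start). Origin: centre of its foot, z along its axis. 30 g. Thin glass: cracks if gripped with over 40 N; 20 N holds it.
- tin: Shallow open metal tin, 95 x 60 x 22 mm; bystander, loose. Origin: centre of its underside.
- jar: Glass jar with metal lid, 56 mm across, 75 mm tall; bystander, loose. Origin: centre of its underside.
- burnisher: Burnisher 160 mm long with a wooden handle, lying; bystander, loose. Origin: centre of its underside.
- bench_brush: Hand brush 200 mm long, lying; bystander, loose. Origin: centre of its underside.
- carton: Open cardboard carton 70 x 70 x 30 mm; bystander, loose. Origin: centre of its underside.
- steel_block: Steel bench block 65 x 65 x 20 mm; bystander, loose. Origin: centre of its underside.

How it is judged:
On the way, in this order (a step that is already met when the one before it is completed fails the run):
1. the drawer is out to its stop (value of joint drawer above 0.168 m), for 0.2 s.
2. with the drawer still out, every capped vial is home in the drawer's rack and every corked vial home in the bench stand (z of capped0 in the frame of drawer_rack between 0 and 0.011 m and angle between each of capped0, capped1, capped2, capped3, capped4, corked0, corked1, corked2's own z axis and vertical below 0.2 rad and x of capped0 in the frame of drawer_rack between -0.05 and 0.05 m and y of capped0 in the frame of drawer_rack between -0.08 and 0.08 m and z of capped1 in the frame of drawer_rack between 0 and 0.011 m and x of capped1 in the frame of drawer_rack between -0.05 and 0.05 m and y of capped1 in the frame of drawer_rack between -0.08 and 0.08 m and z of capped2 in the frame of drawer_rack between 0 and 0.011 m and x of capped2 in the frame of drawer_rack between -0.05 and 0.05 m and y of capped2 in the frame of drawer_rack between -0.08 and 0.08 m and z of capped3 in the frame of drawer_rack between 0 and 0.011 m and x of capped3 in the frame of drawer_rack between -0.05 and 0.05 m and y of capped3 in the frame of drawer_rack between -0.08 and 0.08 m and z of capped4 in the frame of drawer_rack between 0 and 0.011 m and x of capped4 in the frame of drawer_rack between -0.05 and 0.05 m and y of capped4 in the frame of drawer_rack between -0.08 and 0.08 m and z of corked0 in the frame of stand between 0 and 0.011 m and x of corked0 in the frame of stand between -0.05 and 0.05 m and y of corked0 in the frame of stand between -0.08 and 0.08 m and z of corked1 in the frame of stand between 0 and 0.011 m and x of corked1 in the frame of stand between -0.05 and 0.05 m and y of corked1 in the frame of stand between -0.08 and 0.08 m and z of corked2 in the frame of stand between 0 and 0.011 m and x of corked2 in the frame of stand between -0.05 and 0.05 m and y of corked2 in the frame of stand between -0.08 and 0.08 m and value of joint drawer above 0.1 m), for 0.2 s.
At the end, for the whole second after the job is handed in: The drawer is shut to within 8 mm; every capped vial stands in a hole of the drawer's rack and every corked vial in a hole of the bench stand, its foot within 5 mm of the hole's floor, within 0.2 rad of upright and at rest (z of capped0 in the frame of drawer_rack between 0 and 0.011 m and angle between each of capped0, capped1, capped2, capped3, capped4, corked0, corked1, corked2's own z axis and vertical below 0.2 rad and x of capped0 in the frame of drawer_rack between -0.05 and 0.05 m and y of capped0 in the frame of drawer_rack between -0.08 and 0.08 m and z of capped1 in the frame of drawer_rack between 0 and 0.011 m and x of capped1 in the frame of drawer_rack between -0.05 and 0.05 m and y of capped1 in the frame of drawer_rack between -0.08 and 0.08 m and z of capped2 in the frame of drawer_rack between 0 and 0.011 m and x of capped2 in the frame of drawer_rack between -0.05 and 0.05 m and y of capped2 in the frame of drawer_rack between -0.08 and 0.08 m and z of capped3 in the frame of drawer_rack between 0 and 0.011 m and x of capped3 in the frame of drawer_rack between -0.05 and 0.05 m and y of capped3 in the frame of drawer_rack between -0.08 and 0.08 m and z of capped4 in the frame of drawer_rack between 0 and 0.011 m and x of capped4 in the frame of drawer_rack between -0.05 and 0.05 m and y of capped4 in the frame of drawer_rack between -0.08 and 0.08 m and z of corked0 in the frame of stand between 0 and 0.011 m and x of corked0 in the frame of stand between -0.05 and 0.05 m and y of corked0 in the frame of stand between -0.08 and 0.08 m and z of corked1 in the frame of stand between 0 and 0.011 m and x of corked1 in the frame of stand between -0.05 and 0.05 m and y of corked1 in the frame of stand between -0.08 and 0.08 m and z of corked2 in the frame of stand between 0 and 0.011 m and x of corked2 in the frame of stand between -0.05 and 0.05 m and y of corked2 in the frame of stand between -0.08 and 0.08 m and linear speed of each of capped0, capped1, capped2, capped3, capped4, corked0, corked1, corked2 below 0.02 m/s and value of joint drawer below 0.008 m); the robot touches nothing.
It fails at once if a vial is gripped too hard: the two fingers together press on it with more than 90 N, that is 45 N each (contact force between any of capped0, capped1, capped2, capped3, capped4, corked0, corked1, corked2 and the fingers above 90 N).
It fails at once if a vial is rammed into or against the chest, its drawer or the rack in it with more than 40 N (contact force between any of capped0, capped1, capped2, capped3, capped4, corked0, corked1, corked2 and chest above 40 N).
It fails at once if a vial is rammed into or against the bench stand with more than 40 N (contact force between any of capped0, capped1, capped2, capped3, capped4, corked0, corked1, corked2 and stand above 40 N).
It fails at once if a vial topples (leans over by more than 0.9 rad) (angle between any of capped0, capped1, capped2, capped3, capped4, corked0, corked1, corked2's own z axis and vertical above 0.9 rad).
It fails at once if a bystander is moved by more than 40 mm (distance of any of tin, jar, burnisher, bench_brush, carton, steel_block from where it was at the start of the episode above 0.04 m).
Of capped0, capped1, capped2, capped3, capped4 only 3 to 4 are there at a start; the rules pass over those that are not, and their reading is None.
Of corked0, corked1, corked2 only 1 to 2 are there at a start; the rules pass over those that are not, and their reading is None.
At some moment in a run one of stand may be knocked a few centimetres aside while the robot is not near it.
It also fails if it takes over 210 s, if anything falls off the work surface, if the arm or the gripper's body presses on something with over 40 N, if the wrist force passes 120 N, or if a joint passes its speed limit or range.

### The arm

A 6-joint arm with a two-finger parallel gripper is mounted at the origin on the work surface. World frame = base frame: x ahead of the robot, y to its left, z up, the work surface at z = 0. Lengths are in m, angles in rad, forces in N, time in s.
With the tool pointing down it reaches from about 0.35 to 0.975 m from the base axis. Payload 4.9 kg.
Tool frame: the origin (TCP) lies at the very end of the fingers, on their centre line; the grasp point (between the pads) lies 19 mm behind it (ctrl.tcp_to_grasp is the z of the grasp point in the tool frame, in m); z points along the fingers, y is the line along which they close (so a half turn about z gives the same grasp; the last joint's range is limited). The gripper opens to 85 mm and grips with 20 to 120 N. Pads are 22 mm wide; open, the fingers measure 114 mm over their backs; the gripper's body (76 mm by 85 mm) begins 54 mm behind the grasp point. The pads swing forward as they close: fully open they stand 13 mm farther back than shut.
Start: joints at [-1.46, 0.053, 1.613, -0, 1.476, -0.119], TCP at [0.142, -0.609, 0.231] pointing down, gripper open.
Joint ranges: [-3.01, 3.01], [-1.01, 2.22], [0.06, 2.58], [-1.02, 4.17], [0.09, 2.62], [-3.14, 3.14]. Speed limits (rad/s): [2.57, 2.57, 3.14, 3.14, 3.14, 3.14].

### API

Orientations are given as a rotation vector (axis times angle).
In Python, from station import ctrl, eyes, job, nets gives the robot as it stands. The module is installed in compiled form; this text tells all that it offers.
- The arm moves only by the tool jog_arm, never from a script. Its argument "commands" is one flat list of numbers, 7 for each row, row after row: the shift along the tool's x, y, z each as a share of 0.06 m, from -1 to 1, then the turn, a rotation vector about the tool's x, y, z each as a share of 0.1 rad, from -1 to 1, then the finger opening in mm, from 0 to 85.4. In form: [x, y, z, ax, ay, az, grip, x, y, z, ax, ay, az, grip, ...]. A call has 1 to 20 rows; each row shifts and turns the commanded pose from where the row before left it, along the tool's axes as they then stand; what a row does not reach is not made up. A row lasts 1/8 s, in which the tool goes at most 62.5 mm and 10.7 degrees, less where a joint would pass 70% of its speed; a pose out of reach is approached as far as the arm can. A call with a number of a shift or a turn outside -1 to 1 is refused whole. A call with a gripper value outside its range is refused whole. The fingers move at their own pace and stop on an object; "newtons" is the grip in N (left out, the last holds). Time passes only in rows, so rows that do not move let the fingers close. It gives the time, the measured TCP pose, the force, the opening and the grip force at its end, in the units of the state.
- ctrl.get_obs(): the state, without advancing time (a new reading comes with each control period).
- eyes.get_image(name): name is "scene" or "top"; returns a dict with "image" (384x512x3 uint8, red, green, blue), "z_map" (384x512 float32, m along the optical axis (not along the pixel's ray), 0 where there is no reading), "K" (3x3 intrinsics, pixels), "cam_to_world" (4x4, takes a point from camera to world coordinates). Camera axes: x right, y up, looking along -z (the intrinsics and any distortion apply to the point x, -y, -z); pixel columns grow to the right and rows downward; lengths in m; the calibration is good to about 2 mm. A picture is of the moment at which its call begins.
- job.finish_job(): hands the job in; it is judged then, once.
Trained networks look in the newest picture that a camera, given by its name, has taken for a name from the list of things; names that differ only in an ending like _2 or _b are one class to them, and where a whole thing is asked for, a point or a joint stands for the part that bears it (a point fixed in the world has none). Each returns a list of dicts, best first, with "p" (0 to 1); they miss things now and then, are a little off and sometimes report something else, mostly with a low value. They report only what shows in the picture. A call takes as long as a camera call.
- nets.silhouettes(camera, name): "mask" (384x512 bool, what is visible of it) and "bbox" ([left, top, right, bottom] in pixels, round what is visible of it).
The state is a dict: "t": time; "q": joint angles; "dq": joint speeds; "effort": joint torques, N m; "tool_pos": TCP position; "tool_rot": TCP orientation; "contact_force": force on the tool from outside, world axes, zero at the start; "wrist_torque": the same for the moment, N m; "opening": finger opening in m; "grip_force": force on a finger pad.
Only numpy, scipy, OpenCV 4.12 (cv2) and the standard library are available. Lean on these libraries where they do the work, as an engineer would, in place of code of your own. Each camera call takes 0.05 s, during which the arm holds its last target. There are 200 camera calls.

## Working session

There is one attempt and no reset: what is moved stays moved. The work goes in short steps, Python scripts to look and compute and a tool call to move; the robot and the scene stay as the last step left them, time stands still between calls to the robot, and variables do not carry over. Pictures are saved under pics/ and viewed, at most 14 in all, crops included, and the job is handed in when it is done.

Besides the shell and the picture viewer there is one more tool, called as a command line: name --argument value ..., lists and objects as JSON in quotes. jog_arm: Moves the arm, as the interface text tells. Shift numbers are shares of 0.06 m and turn numbers shares of 0.1 rad, none past 1 either way. Its arguments: {"type":"object","properties":{"commands":{"type":"array","items":{"type":"number"}},"newtons":{"type":"number"}},"required":["commands"]}

```bash
mkdir -p pics; cat > h.py <<'E'
import numpy as np, cv2
from station import ctrl, eyes, job, nets
from scipy.spatial.transform import Rotation as R
def save(cam,name,crop=None,s=1):
    d=eyes.get_image(cam); im=d["image"][:,:,::-1]
    if crop: l,t,r,b=crop; im=im[t:b,l:r]
    im=cv2.resize(im,None,fx=s,fy=s,interpolation=cv2.INTER_CUBIC); cv2.imwrite(f"pics/{name}.png",im); return d
def cloud(d):
    z=d["z_map"]; h,w=z.shape; u,v=np.meshgrid(np.arange(w),np.arange(h)); K=d["K"]
    p=np.stack([(u-K[0,2])/K[0,0]*z,-(v-K[1,2])/K[1,1]*z,-z,np.ones_like(z)],-1)
    P=(p@d["cam_to_world"].T)[...,:3]; P[z<=0]=np.nan; return P
E
python3 - <<'E'
from h import *
d=save("top","top0"); e=save("scene","sc0")
print(d["K"],d["cam_to_world"].round(3),e["cam_to_world"].round(3))
o=ctrl.get_obs(); print(o["tool_pos"],o["tool_rot"],R.from_rotvec(o["tool_rot"]).as_matrix().round(3),ctrl.tcp_to_grasp)
P=cloud(d)
for n in ["chest","drawer_handle","stand","capped0","tin","jar","burnisher","bench_brush","carton","steel_block"]:
    for r in nets.silhouettes("top",n)[:6]:
        q=P[r["mask"]]; q=q[~np.isnan(q[:,0])]
        print(n,round(r["p"],2),r["bbox"],np.median(q,0).round(3),q.min(0).round(3),q.max(0).round(3))
E
```

```text
[[359.0738784    0.         253.0479701 ]
 [  0.         359.0738784  188.69220347]
 [  0.           0.           1.        ]] [[-0.02   0.992 -0.128  0.423]
 [-1.    -0.019  0.005  0.009]
 [ 0.002  0.128  0.992  1.376]
 [ 0.     0.     0.     1.   ]] [[ 0.844 -0.33   0.423  1.174]
 [ 0.536  0.513 -0.67  -0.856]
 [ 0.004  0.793  0.61   0.891]
 [ 0.     0.     0.     1.   ]]
[ 0.14228706 -0.60798652  0.23018634] [-3.11896325e+00 -3.59945578e-01  2.12539163e-05] [[ 0.974  0.228 -0.   ]
 [ 0.228 -0.974  0.002]
 [ 0.    -0.002 -1.   ]] -0.0187
chest 0.82 [176.5, 104.2, 253.2, 186.6] [0.755 0.133 0.116] [ 0.597 -0.006 -0.01 ] [0.951 0.295 0.126]
chest 0.31 [381.8, 172.5, 403.5, 190.9] [ 0.607 -0.534  0.021] [ 0.577 -0.565 -0.005] [ 0.64  -0.501  0.029]
chest 0.22 [135.0, 170.1, 153.1, 186.6] [0.654 0.426 0.018] [ 0.616  0.389 -0.004] [0.693 0.468 0.028]
drawer_handle 0.56 [176.0, 167.6, 250.3, 188.2] [0.644 0.146 0.092] [ 0.601  0.017 -0.   ] [0.664 0.28  0.112]
stand 0.74 [304.1, 178.1, 354.2, 217.0] [ 0.557 -0.28   0.031] [ 0.487 -0.376 -0.002] [ 0.633 -0.189  0.076]
stand 0.17 [381.8, 
[... 466 characters left out ...]
53   0.022] [ 0.577 -0.565  0.   ] [ 0.677 -0.461  0.029]
burnisher 0.42 [303.1, 178.5, 353.9, 216.8] [ 0.558 -0.279  0.031] [ 0.49  -0.379 -0.003] [ 0.634 -0.189  0.077]
burnisher 0.34 [95.8, 192.2, 119.9, 215.4] [0.551 0.566 0.004] [ 0.512  0.519 -0.009] [0.588 0.606 0.033]
bench_brush 0.81 [138.7, 195.7, 146.3, 249.2] [0.494 0.422 0.016] [0.382 0.404 0.   ] [0.575 0.444 0.026]
carton 0.7 [313.7, 140.1, 328.8, 157.8] [ 0.734 -0.243  0.072] [ 0.714 -0.268  0.005] [ 0.765 -0.221  0.081]
carton 0.63 [95.6, 190.2, 118.9, 216.9] [0.552 0.567 0.005] [ 0.512  0.519 -0.009] [0.59  0.61  0.033]
steel_block 0.53 [135.3, 166.4, 155.3, 186.9] [0.652 0.423 0.018] [0.616 0.389 0.005] [0.69  0.46  0.028]
```

View pics/top0.png

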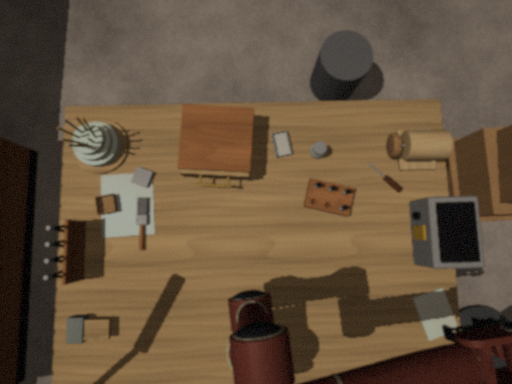

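View pics/sc0.png

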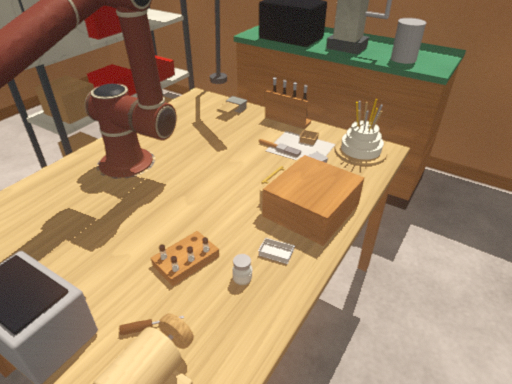

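The top view shows the chest at (180-253, 105-178) with its handle bar at row 182, and the tilted stand at (305-355, 180-215). The scene view shows what look like five capped vials in the stand at about (160-210, 240-270), though the number is uncertain. I'll measure next.

```bash
cat >> h.py <<'E'
def rect(Q):
    r=cv2.minAreaRect(Q[:,:2].astype(np.float32)); return r
E
python3 - <<'E'
from h import *
for cam in ["top","scene"]:
    d=eyes.get_image(cam); P=cloud(d)
    X,Y,Z=P[...,0],P[...,1],P[...,2]
    m=(X>0.55)&(X<1.0)&(Y>-0.03)&(Y<0.33)&(Z>0.108)&(Z<0.13)
    print(cam,"chest top",m.sum(),rect(P[m]),np.median(Z[m]))
    m=(X>0.55)&(X<.66)&(Y>0)&(Y<0.3)&(Z>0.055)&(Z<0.1)
    q=P[m]; q=q[q[:,0]<np.nanpercentile(q[:,0],100)]; print("handle/front",len(q)); 
    for y0 in np.arange(0.03,0.28,0.02):
        s=q[abs(q[:,1]-y0)<.01]; print(round(y0,2),len(s),np.sort(s[:,0])[:4].round(4),s[np.argsort(s[:,0])[:3],2].round(3)) if len(s) else 0
    m=(X>0.45)&(X<.67)&(Y>-.4)&(Y<-.16)&(Z>0.022)&(Z<0.042); print("stand",m.sum(),rect(P[m]),np.median(Z[m]))
    m=((X>0.45)&(X<.67)&(Y>-.4)&(Y<-.16)&(Z>0.05)).astype(np.uint8)
    n,l,st,c=cv2.connectedComponentsWithStats(m)
    for i in range(1,n): q=P[l==i]; print("vial",st[i,4],c[i].round(1),q.mean(0).round(4),q[:,2].max().round(3))
    # tabletop check
    t=P[(X>0.4)&(X<0.5)&(Y>-.1)&(Y<.1)]; print("table z",np.median(t[:,2]))
    for n in ["capped0"]:
        for r in nets.silhouettes(cam,n)[:7]: print(n,r["p"],r["bbox"])
save("scene","sc1",(130,215,240,295),6)
save("top","top1",(290,165,370,225),8)
E
```

```text
top chest top 4687 ((0.7692873477935791, 0.1335696130990982), (0.26081597805023193, 0.2527461349964142), 85.70345306396484) 0.11689935622326786
handle/front 283
0.03 11 [0.6324 0.6329 0.6331 0.6333] [0.062 0.059 0.082]
0.05 11 [0.6341 0.6343 0.6346 0.6347] [0.1   0.075 0.096]
0.07 14 [0.6357 0.6359 0.6361 0.6363] [0.069 0.091 0.089]
0.09 41 [0.5973 0.5977 0.5982 0.6002] [0.082 0.08  0.076]
0.11 28 [0.6006 0.6012 0.6012 0.6014] [0.088 0.083 0.084]
0.13 27 [0.6012 0.6015 0.6017 0.6018] [0.085 0.085 0.083]
0.15 33 [0.6014 0.6016 0.6023 0.6026] [0.087 0.085 0.081]
0.17 27 [0.6054 0.6061 0.6062 0.6065] [0.088 0.084 0.082]
0.19 42 [0.6059 0.6061 0.6066 0.6069] [0.087 0.084 0.081]
0.21 18 [0.6069 0.6073 0.61   0.6106] [0.082 0.079 0.086]
0.23 12 [0.6476 0.6477 0.6478 0.648 ] [0.061 0.083 0.06 ]
0.25 11 [0.6493 0.6493 0.6496 0.6501] [0.097 0.075 0.074]
0.27 4 [0.6507 0.6512 0.6518 0.6519] [0.091 0.067 0.085]
stand 1169 ((0.561052143573761, -0.28467854857444763), (0.17138536274433136, 0.11059689521789551), 75.43297576904297) 0.03119637844907297
vial 24 [318.5 184.1] [ 0.603  -0.2374  0.0718] 
[... 682 characters left out ...]
084 0.086]
0.17 11 [0.6042 0.6076 0.6078 0.6078] [0.083 0.083 0.084]
0.19 18 [0.6087 0.6098 0.611  0.6114] [0.086 0.083 0.085]
0.21 6 [0.6055 0.6065 0.6116 0.6143] [0.082 0.083 0.086]
stand 1431 ((0.5610455870628357, -0.28077232837677), (0.17127610743045807, 0.11640401184558868), 75.64917755126953) 0.03177751622253333
vial 58 [204.5 242. ] [ 0.607  -0.2387  0.0675] 0.078
vial 61 [161.6 249.1] [ 0.5217 -0.3284  0.0681] 0.079
vial 61 [189.3 251. ] [ 0.5932 -0.2912  0.0678] 0.077
vial 61 [173.2 260.5] [ 0.5801 -0.3441  0.0692] 0.079
vial 1 [175. 267.] [ 0.587  -0.3479  0.0503] 0.05
table z 0.00013227707851670711
capped0 0.57 [158.9, 246.5, 162.0, 260.0]
capped0 0.51 [186.5, 246.2, 195.2, 258.5]
```

View pics/sc1.png

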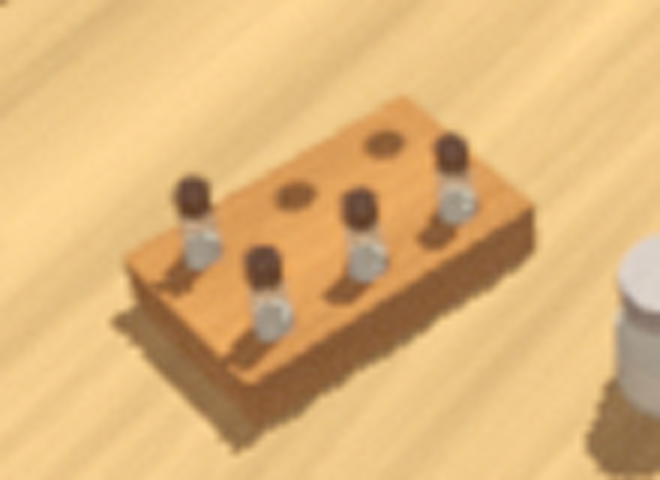

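View pics/top1.png

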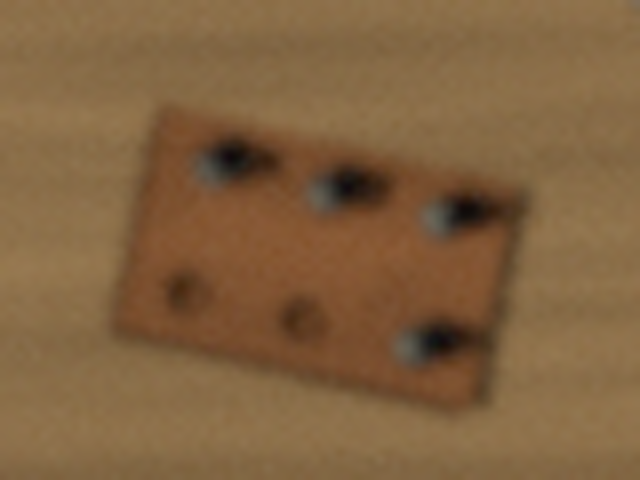

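```bash
cat >> h.py <<'E'
def plan(yawy, *pts):
    """yawy: deg of tool y in world. prints turn rows then shift rows per waypoint (shares)"""
    o=ctrl.get_obs(); p=np.array(o["tool_pos"]); A=R.from_rotvec(o["tool_rot"])
    c,s=np.cos(np.radians(yawy)),np.sin(np.radians(yawy))
    y=np.array([c,s,0]); z=np.array([0,0,-1.]); B=R.from_matrix(np.stack([np.cross(y,z),y,z],1))
    v=(A.inv()*B).as_rotvec(); n=max(1,int(np.ceil(abs(v).max()/0.1-.02)))
    print("turn",n,"x",(v/n/0.1).round(3).tolist())
    for q in pts:
        w=B.inv().apply(np.array(q)-p)/0.06; k=max(1,int(np.ceil(np.linalg.norm(w)-.02)))
        print("shift",k,"x",(w/k).round(3).tolist()); p=np.array(q)
E
python3 - <<'E'
from h import *
plan(-4.4,(0.607,0.146,0.20),(0.607,0.146,0.062))
E
```

```text
turn 13 x [-0.0, 0.0, -0.972]
shift 15 x [0.876, 0.45, 0.035]
shift 3 x [0.0, 0.0, 0.767]
```

jog_arm --commands '[0,0,0,0,0,-0.972,30,0,0,0,0,0,-0.972,30,0,0,0,0,0,-0.972,30,0,0,0,0,0,-0.972,30,0,0,0,0,0,-0.972,30,0,0,0,0,0,-0.972,30,0,0,0,0,0,-0.972,30,0,0,0,0,0,-0.972,30,0,0,0,0,0,-0.972,30,0,0,0,0,0,-0.972,30,0,0,0,0,0,-0.972,30,0,0,0,0,0,-0.972,30,0,0,0,0,0,-0.972,30]' --newtons 20

```text
t: 2.52
tool_pos: [0.1424, -0.6085, 0.2313]
tool_rot: [-2.302, -2.138, 0.0]
contact_force: [-0.1, 0.8, 0.3]
opening: 0.0303
grip_force: 0.0
```

jog_arm --commands '[0.876,0.45,0.035,0,0,0,30,0.876,0.45,0.035,0,0,0,30,0.876,0.45,0.035,0,0,0,30,0.876,0.45,0.035,0,0,0,30,0.876,0.45,0.035,0,0,0,30,0.876,0.45,0.035,0,0,0,30,0.876,0.45,0.035,0,0,0,30,0.876,0.45,0.035,0,0,0,30,0.876,0.45,0.035,0,0,0,30,0.876,0.45,0.035,0,0,0,30,0.876,0.45,0.035,0,0,0,30,0.876,0.45,0.035,0,0,0,30,0.876,0.45,0.035,0,0,0,30,0.876,0.45,0.035,0,0,0,30,0.876,0.45,0.035,0,0,0,30,0,0,0,0,0,0,30]'

```text
t: 4.53
tool_pos: [0.6079, 0.1493, 0.1988]
tool_rot: [-2.3, -2.138, 0.001]
contact_force: [0.4, 0.1, 0.2]
opening: 0.0301
grip_force: 0.0
```

```bash
python3 - <<'E'
from h import *
plan(-4.4,(0.607,0.146,0.20),(0.607,0.146,0.062))
E
```

```text
turn 1 x [-0.012, -0.003, 0.037]
shift 1 x [-0.056, -0.011, -0.021]
shift 3 x [0.0, 0.0, 0.767]
```

jog_arm --commands '[-0.05,0,0.75,0,0,0,30,0,0,0.75,0,0,0,30,0,0,0.75,0,0,0,30,0,0,0,0,0,0,30,0,0,0,0,0,0,0,0,0,0,0,0,0,0,0,0,0,0,0,0,0,0,0,0,0,0,0,0]' --newtons 40

```text
t: 5.52
tool_pos: [0.6055, 0.1425, 0.0651]
tool_rot: [-2.305, -2.132, 0.005]
contact_force: [-5.2, -1.9, 4.1]
opening: 0.0092
grip_force: 39.0
```

jog_arm --commands '[0,-0.4,0,0,0,0,0,0,-0.5,0,0,0,0,0,0,-0.5,0,0,0,0,0,0,-0.5,0,0,0,0,0,0,-0.5,0,0,0,0,0,0,-0.4,0,0,0,0,0,0,-0.1,0,0,0,0,0,0,0,0,0,0,0,0]'

```text
t: 6.52
tool_pos: [0.4332, 0.1558, 0.0651]
tool_rot: [2.305, 2.133, -0.002]
contact_force: [-1.1, -4.8, 3.5]
opening: 0.0095
grip_force: 41.7
```

jog_arm --commands '[0,-0.06,0,0,0,0,0,0,-0.05,0,0,0,0,0,0,0,0,0,0,0,0,0,0,0,0,0,0,0]'

```text
t: 7.02
tool_pos: [0.43, 0.1561, 0.0652]
tool_rot: [2.302, 2.129, 0.006]
contact_force: [8.7, -5.9, -4.5]
opening: 0.0094
grip_force: 41.0
```

jog_arm --commands '[0,0,0,0,0,0,30,0,0,0,0,0,0,30,0,0,0,0,0,0,30,0,0,-0.7,0,0,0,30,0,0,-0.8,0,0,0,30,0,0,-0.9,0,0,0,30,-0.9,0,-0.4,0,0,0,34,-0.9,0,0,0,0,0,34,-0.9,0,0,0,0,0,34,-0.9,0,0,0,0,0,34,0,0,0,0,0,0,34]' --newtons 20

```text
t: 8.4
tool_pos: [0.4097, -0.0608, 0.2328]
tool_rot: [2.312, 2.126, -0.0]
contact_force: [-0.1, 1.3, -0.3]
opening: 0.0339
grip_force: 0.0
```

```bash
cat >> h.py <<'E'
def mean_cloud(cam,n=4):
    ds=[eyes.get_image(cam) for _ in range(n)]; d=dict(ds[-1]); zs=np.stack([x["z_map"] for x in ds]); d["z_map"]=np.median(zs,0)
    return d,cloud(d)
E
python3 - <<'E'
from h import *
for cam in ["top","scene"]:
    d=save(cam,cam+"2",(170,95,270,250) if cam=="top" else (190,140,380,280),4 if cam=="scene" else 5*.75); P=cloud(d); X,Y,Z=P[...,0],P[...,1],P[...,2]
    for n in ["corked0","capped0","drawer_rack"]:
        for r in nets.silhouettes(cam,n)[:8]:
            q=P[r["mask"]]; q=q[~np.isnan(q[:,0])]
            print(cam,n,round(r["p"],2),r["bbox"],np.median(q,0).round(3),q.min(0).round(3),q.max(0).round(3))
    m=((X>0.48)&(X<.63)&(Y>0.04)&(Y<.26)&(Z>0.075)).astype(np.uint8)
    n,l,st,c=cv2.connectedComponentsWithStats(m)
    for i in range(1,n): q=P[l==i]; print("obj",st[i,4],c[i].round(1),q.mean(0).round(4),q[:,2].max().round(3))
    m=(X>0.45)&(X<.63)&(Y>0.04)&(Y<.26)&(Z>0.042)&(Z<0.066); print("rack",m.sum(),rect(P[m]),np.median(Z[m]))
    m=(X>0.4)&(X<.60)&(Y>0.0)&(Y<.3)&(Z>0.09); print("panel",m.sum(),rect(P[m]))
print(ctrl.get_obs()["tool_pos"])
E
```

```text
top corked0 0.37 [134.5, 166.4, 156.3, 189.9] [0.651 0.423 0.018] [0.613 0.388 0.004] [0.691 0.461 0.026]
top capped0 0.3 [176.1, 104.8, 253.7, 235.0] [0.683 0.141 0.114] [ 0.428 -0.002 -0.006] [0.94  0.284 0.125]
top drawer_rack 0.61 [176.2, 170.5, 245.8, 233.7] [0.558 0.151 0.05 ] [ 0.421  0.028 -0.009] [0.679 0.292 0.12 ]
top drawer_rack 0.35 [269.7, 132.0, 290.2, 158.1] [ 0.777 -0.111  0.002] [ 0.723 -0.15  -0.007] [ 0.831 -0.072  0.029]
obj 52 [182.7 188.8] [0.593 0.257 0.09 ] 0.1
obj 21 [197. 204.] [0.5371 0.2055 0.0887] 0.101
obj 22 [242.7 211.9] [0.5053 0.0415 0.0945] 0.098
obj 19 [227.6 205.8] [0.5284 0.0955 0.0895] 0.1
obj 127 [202.1 218.3] [0.485  0.1859 0.0979] 0.109
rack 1266 ((0.544522225856781, 0.16256414353847504), (0.19508153200149536, 0.1545664370059967), 85.58757019042969) 0.05269406161709367
panel 564 ((0.5201416015625, 0.1270400732755661), (0.2913290858268738, 0.18768243491649628), 79.6096420288086)
scene corked0 0.57 [262.5, 155.8, 269.8, 171.5] [0.541 0.204 0.076] [0.529 0.199 0.052] [0.548 0.218 0.1  ]
scene corked0 0.39 [245.7, 171.0, 246.7, 184.2] [0.532 0.0
[... 909 characters left out ...]
[0.6088 0.2577 0.0887] 0.101
obj 28 [264.1 160.2] [0.54   0.2054 0.0869] 0.1
obj 2 [274.5 157. ] [0.554  0.2588 0.0771] 0.078
obj 1 [241. 159.] [0.48   0.1405 0.1063] 0.106
obj 1 [282. 160.] [0.5873 0.2582 0.0755] 0.076
obj 30 [246.2 173.6] [0.5319 0.0961 0.0871] 0.101
obj 9 [245.3 182.8] [0.5642 0.0423 0.0926] 0.097
obj 1 [250. 184.] [0.5828 0.0432 0.0943] 0.094
obj 1 [254. 186.] [0.5999 0.0417 0.0937] 0.094
rack 801 ((0.5453883409500122, 0.14980560541152954), (0.23147478699684143, 0.12800143659114838), 84.03130340576172) 0.05424229180175877
panel 507 ((0.5216404795646667, 0.1338994950056076), (0.2935017943382263, 0.1802428513765335), 82.14595031738281)
[ 0.41025378 -0.05710438  0.23276364]
```

View pics/top2.png

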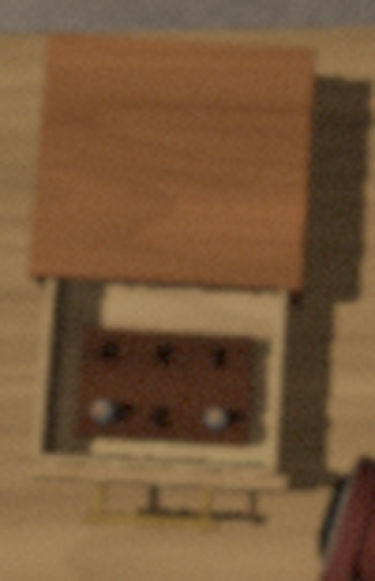

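View pics/scene2.png

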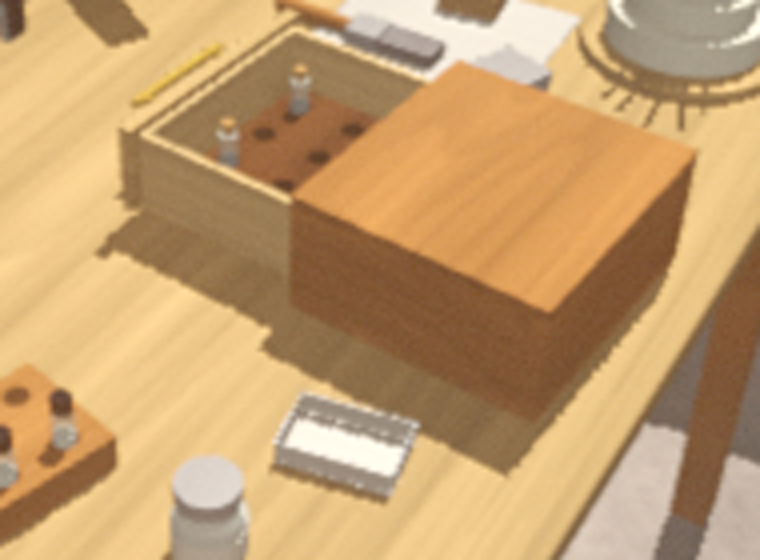

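The drawer is open. Two corked vials stand in the front row's outer holes, at crop (103,410) and (217,417). The other four holes are free. I'll check the drawer's extent and refine the rack pose.

```bash
cat >> h.py <<'E'
def ray(d,u,v,z):
    K=d["K"]; T=d["cam_to_world"]; c=np.array([(u-K[0,2])/K[0,0],-(v-K[1,2])/K[1,1],-1.]); w=T[:3,:3]@c
    return T[:3,3]+w*(z-T[2,3])/w[2]
E
python3 - <<'E'
from h import *
d,P=mean_cloud("top",4); X,Y,Z=P[...,0],P[...,1],P[...,2]
ex=np.array([.997,-.0772]);ey=np.array([.0772,.997])
# local frame about chest centre
L=(P[...,:2]-[0.770,0.134]); lx=L@ex; ly=L@ey
def prof(lo,hi):
    m=(ly>lo)&(ly<hi)&(lx>-0.36)&(lx<-.08); a=np.stack([lx[m],Z[m]],1); a=a[a[:,0].argsort()]
    for b in np.arange(-.36,-.08,.006):
        s=a[(a[:,0]>=b)&(a[:,0]<b+.006)]
        if len(s): print(round(b+.003,3),len(s),s[:,1].min().round(3),np.median(s[:,1]).round(3),s[:,1].max().round(3))
prof(-.045,-.01)
m=(lx>-0.21)&(lx<-.17)&(abs(ly)<.13); 
for b in np.arange(-.13,.13,.008):
    s=Z[m&(ly>=b)&(ly<b+.008)]; print("y",round(b+.004,3),len(s),np.median(s).round(3) if len(s) else None,end=" | ")
print()
for (u,v) in [(160,415),(110,352),(163,354),(219,358)]:
    p=ray(d,170+(u+.5)/3.75-.5,95+(v+.5)/3.75-.5,0.054); l=p[:2]-[0.770,0.134]; print(p.round(4),(l@ex).round(4),(l@ey).round(4))
E
```

```text
-0.357 20 -0.003 -0.001 0.002
-0.351 13 -0.004 -0.001 0.002
-0.345 17 -0.003 0.079 0.086
-0.339 18 0.082 0.084 0.086
-0.333 12 -0.002 0.002 0.083
-0.327 16 -0.004 -0.0 0.004
-0.321 9 -0.003 -0.002 0.001
-0.315 15 -0.005 -0.002 0.001
-0.309 13 -0.004 -0.001 0.001
-0.303 23 -0.003 0.088 0.106
-0.297 19 0.102 0.104 0.106
-0.291 12 0.094 0.104 0.107
-0.285 16 0.093 0.094 0.098
-0.279 10 0.019 0.021 0.025
-0.273 13 0.018 0.021 0.025
-0.267 20 0.019 0.021 0.024
-0.261 18 0.019 0.042 0.054
-0.255 15 0.051 0.053 0.055
-0.249 12 0.051 0.052 0.055
-0.243 19 0.051 0.052 0.055
-0.237 12 0.049 0.053 0.056
-0.231 16 0.051 0.053 0.056
-0.225 18 0.051 0.053 0.055
-0.219 12 0.05 0.053 0.056
-0.213 18 0.049 0.053 0.055
-0.207 13 0.049 0.053 0.055
-0.201 14 0.051 0.053 0.056
-0.195 17 0.05 0.053 0.055
-0.189 12 0.053 0.054 0.055
-0.183 17 0.051 0.053 0.055
-0.177 15 0.05 0.053 0.057
-0.171 13 0.05 0.053 0.056
-0.165 20 0.05 0.053 0.057
-0.159 10 0.049 0.052 0.055
-0.153 14 0.05 0.053 0.055
-0.147 4 0.02 0.021 0.022
-0.141 18 0.019 0.021 0.024
-0.135 10 0.019 0.02 0.023
-0.129 17 0.019 0.02 0.023
-0.123
[... 301 characters left out ...]
0.094 21 0.021 | y -0.086 30 0.045 | y -0.078 25 0.053 | y -0.07 22 0.053 | y -0.062 18 0.052 | y -0.054 23 0.052 | y -0.046 23 0.053 | y -0.038 23 0.053 | y -0.03 23 0.053 | y -0.022 24 0.053 | y -0.014 21 0.053 | y -0.006 18 0.052 | y 0.002 23 0.051 | y 0.01 28 0.052 | y 0.018 22 0.053 | y 0.026 21 0.053 | y 0.034 24 0.053 | y 0.042 19 0.053 | y 0.05 21 0.052 | y 0.058 21 0.051 | y 0.066 27 0.052 | y 0.074 25 0.053 | y 0.082 15 0.053 | y 0.09 12 0.021 | y 0.098 22 0.02 | y 0.106 64 0.053 | y 0.114 12 0.095 | y 0.122 0 None | y 0.13 0 None | 
[0.5342 0.1544 0.054 ] -0.2366 0.0021
[0.5977 0.2035 0.054 ] -0.1772 0.056
[0.5947 0.1511 0.054 ] -0.1761 0.0035
[0.5896 0.0958 0.054 ] -0.1769 -0.052
```

```bash
python3 - <<'E'
from h import *
plan(-4.4,(0.5386,0.206,0.18),(0.5386,0.206,0.0585))
E
```

```text
turn 1 x [-0.0, -0.001, 0.005]
shift 5 x [0.909, 0.359, 0.176]
shift 3 x [0.0, 0.0, 0.675]
```

jog_arm --commands '[0.909,0.359,0.176,0,0,0,34,0.909,0.359,0.176,0,0,0,34,0.909,0.359,0.176,0,0,0,34,0.909,0.359,0.176,0,0,0,34,0.909,0.359,0.176,0,0,0,34,0,0,0,0,0,0,34,0,0,0,0,0,0,34]'

```text
t: 9.88
tool_pos: [0.5384, 0.2054, 0.1797]
tool_rot: [-2.305, -2.134, 0.001]
contact_force: [-0.4, -1.1, 0.6]
opening: 0.034
grip_force: 0.0
```

```bash
python3 - <<'E'
from h import *
plan(-4.4,(0.5386,0.206,0.0585))
E
```

```text
turn 1 x [-0.008, 0.006, 0.0]
shift 2 x [0.005, 0.002, 1.01]
```

jog_arm --commands '[0.01,0,0.6,0,0,0,34,0,0,0.6,0,0,0,34,0,0,0.5,0,0,0,34,0,0,0.32,0,0,0,34,0,0,0,0,0,0,34,0,0,0,0,0,0,10,0,0,0,0,0,0,10,0,0,0,0,0,0,10,0,0,0,0,0,0,10]' --newtons 20

```text
t: 11.0
tool_pos: [0.5397, 0.2062, 0.0603]
tool_rot: [2.305, 2.133, 0.003]
contact_force: [-0.1, -0.2, 4.0]
opening: 0.017
grip_force: 21.7
```

jog_arm --commands '[0,0,-0.3,0,0,0,10,0,0,-0.5,0,0,0,10,0,0,-0.6,0,0,0,10,0,0,-0.6,0,0,0,10,0,0,-0.3,0,0,0,10,0,0,0,0,0,0,10]'

```text
t: 11.75
tool_pos: [0.5394, 0.2062, 0.1986]
tool_rot: [2.305, 2.133, 0.004]
contact_force: [1.1, -0.5, -1.2]
opening: 0.0173
grip_force: 20.1
```

```bash
cat >> h.py <<'E'
def stand():
    # vials tops & rect from both cameras
    for cam in ["top","scene"]:
        d,P=mean_cloud(cam,2); X,Y,Z=P[...,0],P[...,1],P[...,2]
        m=(X>0.42)&(X<.70)&(Y>-.45)&(Y<-.12)&(Z>0.022)&(Z<0.042); print(cam,"stand",m.sum(),[np.round(a,4) for a in rect(P[m])])
        m=((X>0.42)&(X<.70)&(Y>-.45)&(Y<-.12)&(Z>0.055)&(Z<.1)).astype(np.uint8)
        n,l,st,c=cv2.connectedComponentsWithStats(m)
        for i in range(1,n):
            if st[i,4]>5: print("  vial",st[i,4],P[l==i].mean(0).round(4))
E
python3 - <<'E'
from h import *
stand()
plan(-14.4,(0.5457,-0.222,0.18),(0.5457,-0.222,0.066))
E
```

```text
top stand 1156 [array([ 0.5611, -0.2849]), array([0.1708, 0.1106]), np.float64(75.7574)]
  vial 22 [ 0.6033 -0.2381  0.0728]
  vial 24 [ 0.5906 -0.2907  0.0728]
  vial 26 [ 0.5763 -0.3429  0.0707]
  vial 26 [ 0.5175 -0.3278  0.0717]
scene stand 1422 [array([ 0.5608, -0.2807]), array([0.1713, 0.1142]), np.float64(75.2356)]
  vial 49 [ 0.6067 -0.2382  0.0699]
  vial 54 [ 0.5212 -0.3279  0.0695]
  vial 54 [ 0.5931 -0.2909  0.0696]
  vial 56 [ 0.5798 -0.3438  0.0701]
turn 2 x [-0.017, 0.007, 0.87]
shift 8 x [-0.859, 0.238, 0.03]
shift 2 x [0.0, 0.0, 0.95]
```

jog_arm --commands '[0,0,0,0,0,0.87,10,0,0,0,0,0,0.87,10,-0.859,0.238,0.03,0,0,0,10,-0.859,0.238,0.03,0,0,0,10,-0.859,0.238,0.03,0,0,0,10,-0.859,0.238,0.03,0,0,0,10,-0.859,0.238,0.03,0,0,0,10,-0.859,0.238,0.03,0,0,0,10,-0.859,0.238,0.03,0,0,0,10,-0.859,0.238,0.03,0,0,0,10,0,0,0.7,0,0,0,10,0,0,0.8,0,0,0,10,0,0,0,0,0,0,10,0,0,0,0,0,0,10]'

```text
t: 13.7
tool_pos: [0.5471, -0.2219, 0.0932]
tool_rot: [2.482, 1.925, 0.0]
contact_force: [-0.3, -0.5, 0.7]
opening: 0.0172
grip_force: 20.0
```

```bash
python3 - <<'E'
from h import *
plan(-14.4,(0.5457,-0.222,0.066),(0.5457,-0.222,0.039))
E
```

```text
turn 1 x [0.005, 0.002, 0.002]
shift 1 x [-0.008, -0.023, 0.453]
shift 1 x [0.0, 0.0, 0.45]
```

jog_arm --commands '[-0.008,-0.023,0.2,0,0,0,10,0,0,0.2,0,0,0,10,0,0,0.08,0,0,0,10,0,0,0.05,0,0,0,10,0,0,0,0,0,0,10]'

```text
t: 14.32
tool_pos: [0.5456, -0.2226, 0.0637]
tool_rot: [2.482, 1.926, -0.002]
contact_force: [-6.5, 1.8, 13.7]
opening: 0.0173
grip_force: 23.0
```

jog_arm --commands '[0,-0.02,0,0,0,0,10,0,-0.015,0,0,0,0,10,0,0,0,0,0,0,10]'

```text
t: 14.7
tool_pos: [0.5449, -0.2222, 0.0638]
tool_rot: [2.48, 1.924, 0.002]
contact_force: [-1.6, 1.7, 11.5]
opening: 0.0171
grip_force: 21.4
```

jog_arm --commands '[0.02,-0.015,0,0,0,0,10,0.015,0,0,0,0,0,10,0,0,0,0,0,0,10]'

```text
t: 15.08
tool_pos: [0.5449, -0.2211, 0.064]
tool_rot: [2.477, 1.922, 0.001]
contact_force: [-2.4, -1.9, 10.5]
opening: 0.0175
grip_force: 21.1
```

jog_arm --commands '[-0.01,-0.02,0,0,0,0,10,0,-0.02,0,0,0,0,10,0,0,0,0,0,0,10]'

```text
t: 15.45
tool_pos: [0.5438, -0.2211, 0.0641]
tool_rot: [2.476, 1.92, 0.006]
contact_force: [3.2, -2.7, 6.5]
opening: 0.0174
grip_force: 20.4
```

```bash
python3 - <<'E'
from h import *
save("scene","sc3",(130,190,250,290),6)
stand()
E
```

```text
top stand 88 [array([ 0.5381, -0.2644]), array([0.1943, 0.0882]), np.float64(49.8132)]
scene stand 1404 [array([ 0.5611, -0.2809]), array([0.1707, 0.1131]), np.float64(76.0006)]
  vial 88 [ 0.5491 -0.2279  0.0831]
  vial 49 [ 0.6068 -0.2383  0.0695]
  vial 55 [ 0.5211 -0.3283  0.0692]
  vial 54 [ 0.5934 -0.2912  0.0702]
  vial 57 [ 0.5797 -0.3439  0.0698]
```

View pics/sc3.png

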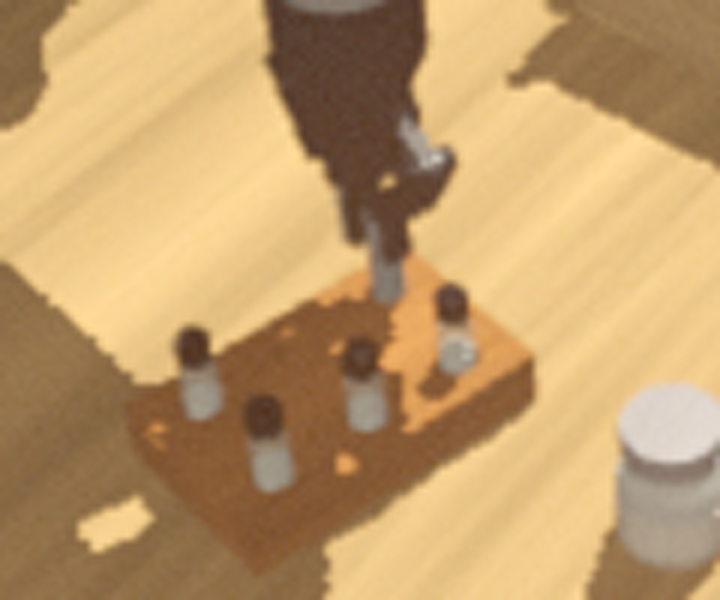

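jog_arm --commands '[0,0,-0.08,0,0,0,10,-0.029,0.082,0,0,0,0,10,0,0,0,0,0,0,10,0,0,0,0,0,0,10]'

```text
t: 16.2
tool_pos: [0.5443, -0.2218, 0.0647]
tool_rot: [-2.481, -1.925, 0.001]
contact_force: [-0.2, 0.2, -0.6]
opening: 0.0174
grip_force: 20.0
```

```bash
python3 - <<'E'
from h import *
import time
o=ctrl.get_obs(); print(o["tool_pos"],o["contact_force"],o["wrist_torque"])
d,P=mean_cloud("scene",6); X,Y,Z=P[...,0],P[...,1],P[...,2]
m=(abs(X-.548)<.02)&(abs(Y+.224)<.02)&(Z>.035)&(Z<.056)
for a in np.arange(.034,.054,.004):
    s=P[m&(Z>a)&(Z<a+.004)]; print(a.round(3),len(s),s.mean(0).round(4) if len(s) else None, s.std(0).round(4) if len(s) else None)
# reference: same slice of a standing vial
m=(abs(X-.592)<.02)&(abs(Y+.291)<.02)
for a in np.arange(.038,.076,.004):
    s=P[m&(Z>a)&(Z<a+.004)]; print("ref",a.round(3),len(s),s.mean(0).round(4) if len(s) else None)
E
```

```text
[ 0.54427928 -0.22179729  0.06469828] [-0.23333117  0.21518401 -0.63285017] [ 0.01047921  0.003885   -0.0588152 ]
0.034 6 [ 0.5489 -0.2232  0.0369] [0.005  0.0026 0.0009]
0.038 4 [ 0.5504 -0.2197  0.0404] [0.0059 0.003  0.001 ]
0.042 5 [ 0.5496 -0.2245  0.0435] [0.0029 0.0026 0.0007]
0.046 7 [ 0.5506 -0.222   0.0481] [0.0042 0.004  0.0012]
0.05 4 [ 0.5499 -0.2235  0.0518] [0.0045 0.0022 0.0007]
ref 0.038 5 [ 0.597  -0.2922  0.0404]
ref 0.042 7 [ 0.5957 -0.2907  0.0436]
ref 0.046 6 [ 0.5937 -0.2939  0.0473]
ref 0.05 6 [ 0.5942 -0.2938  0.0516]
ref 0.054 7 [ 0.5948 -0.293   0.0559]
ref 0.058 4 [ 0.5959 -0.2935  0.0603]
ref 0.062 7 [ 0.5956 -0.2921  0.0638]
ref 0.066 7 [ 0.5958 -0.2923  0.0682]
ref 0.07 7 [ 0.5926 -0.2934  0.0726]
ref 0.074 24 [ 0.5911 -0.2887  0.0759]
```

jog_arm --commands '[-0.022,-0.007,0,0,0,0,10,0,0,0.05,0,0,0,10,0,0,0.04,0,0,0,10,0.02,0,0,0,0,0,10,-0.02,0.02,0,0,0,0,10,-0.02,-0.02,0,0,0,0,10,0.02,-0.02,0,0,0,0,10,0,0.02,0,0,0,0,10,0,0,0,0,0,0,10]'

```text
t: 17.62
tool_pos: [0.5442, -0.2232, 0.0601]
tool_rot: [2.482, 1.925, 0.0]
contact_force: [-0.4, -0.8, 0.0]
opening: 0.0174
grip_force: 20.2
```

jog_arm --commands '[0,0,0.1,0,0,0,10,0,0,0.1,0,0,0,10,0,0,0.08,0,0,0,10,0,0,0.04,0,0,0,10,0,0,0,0,0,0,10]'

```text
t: 18.25
tool_pos: [0.5438, -0.2232, 0.0405]
tool_rot: [-2.482, -1.925, 0.0]
contact_force: [-0.4, -0.2, -0.6]
opening: 0.0174
grip_force: 20.2
```

jog_arm --commands '[0,0,0.03,0,0,0,10,0,0,0.02,0,0,0,10,0,0,0.0,0,0,0,10]'

```text
t: 18.62
tool_pos: [0.5442, -0.2234, 0.0384]
tool_rot: [2.482, 1.925, 0.0]
contact_force: [-2.3, 0.7, 3.1]
opening: 0.017
grip_force: 20.6
```

jog_arm --commands '[0,0,0,0,0,0,34,0,0,0,0,0,0,34,0,0,0,0,0,0,34,0,0,-0.5,0,0,0,34,0,0,-0.55,0,0,0,34,0,0.516,0,0,0,0,34,0,0.516,0,0,0,0,34,0,0,0,0,0,0,34,0,0,0.5,0,0,0,34,0,0,0.3,0,0,0,34,0,0,0.2,0,0,0,34,0,0,0,0,0,0,34]'

```text
t: 20.12
tool_pos: [0.603, -0.2382, 0.0395]
tool_rot: [-2.481, -1.924, 0.002]
contact_force: [-1.0, 0.5, -0.2]
opening: 0.0339
grip_force: 0.0
```

Close on the capped vial, lift, and check the picture.

jog_arm --commands '[0,0,0,0,0,0,10,0,0,0,0,0,0,10,0,0,0,0,0,0,10,0,0,0,0,0,0,10,0,0,-0.3,0,0,0,10,0,0,-0.6,0,0,0,10,0,0,-0.6,0,0,0,10,0,0,-0.6,0,0,0,10,0,0,-0.4,0,0,0,10,0,0,0,0,0,0,10]'

```text
t: 21.38
tool_pos: [0.6057, -0.2395, 0.1952]
tool_rot: [2.477, 1.921, 0.005]
contact_force: [0.6, 0.1, 0.0]
opening: 0.0173
grip_force: 21.5
```

```bash
python3 - <<'E'
from h import *
save("scene","sc4",(120,110,280,290),3)
stand()
C=np.array([.770,.134]);ex=np.array([.997,-.0772]);ey=np.array([.0772,.997])
for x,y in [(-.1743,.055),(-.1743,0),(-.1743,-.055),(-.2363,0)]: print((C+x*ex+y*ey).round(4))
plan(-4.4,(.597,.202,.18),(.597,.202,.092))
E
```

```text
top stand 192 [array([ 0.5632, -0.278 ]), array([0.1566, 0.1098]), np.float64(75.788)]
  vial 10 [ 0.5886 -0.2942  0.0759]
  vial 23 [ 0.5765 -0.3419  0.0701]
scene stand 1462 [array([ 0.5609, -0.2806]), array([0.1725, 0.1142]), np.float64(75.3296)]
  vial 36 [ 0.5479 -0.2221  0.0673]
  vial 55 [ 0.521  -0.328   0.0692]
  vial 55 [ 0.5933 -0.2912  0.0699]
  vial 55 [ 0.5801 -0.344   0.0702]
[0.6005 0.2023]
[0.5962 0.1475]
[0.592  0.0926]
[0.5344 0.1522]
turn 2 x [-0.015, -0.005, -0.873]
shift 8 x [0.913, -0.083, 0.018]
shift 2 x [0.0, 0.0, 0.733]
```

View pics/sc4.png

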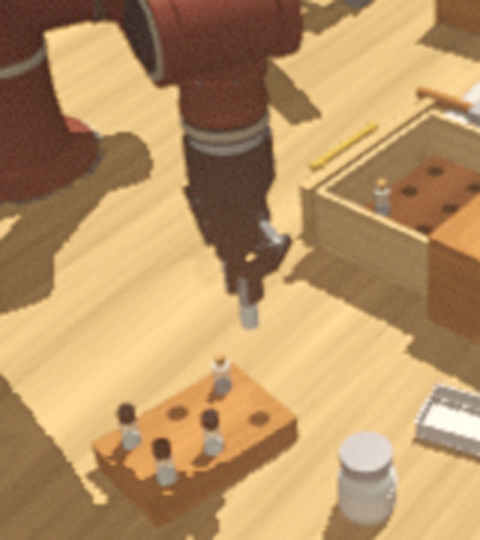

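```bash
python3 - <<'E'
from h import *
plan(-4.4,(.5395,.206,.18),(.5395,.206,.095))
E
```

```text
turn 2 x [-0.015, -0.005, -0.873]
shift 8 x [0.912, -0.203, 0.018]
shift 2 x [0.0, 0.0, 0.708]
```

jog_arm --commands '[0,0,0,0,0,-0.873,10,0,0,0,0,0,-0.873,10,0.912,-0.203,0.018,0,0,0,10,0.912,-0.203,0.018,0,0,0,10,0.912,-0.203,0.018,0,0,0,10,0.912,-0.203,0.018,0,0,0,10,0.912,-0.203,0.018,0,0,0,10,0.912,-0.203,0.018,0,0,0,10,0.912,-0.203,0.018,0,0,0,10,0.912,-0.203,0.018,0,0,0,10,0,0,0.6,0,0,0,10,0,0,0.8,0,0,0,10,0,0,0,0,0,0,10,0,0,0,0,0,0,10]'

```text
t: 23.38
tool_pos: [0.5408, 0.2052, 0.099]
tool_rot: [2.305, 2.134, 0.001]
contact_force: [0.3, -0.3, 1.3]
opening: 0.0174
grip_force: 21.4
```

```bash
python3 - <<'E'
from h import *
plan(-4.4,(.5395,.206,.090))
E
```

```text
turn 1 x [0.004, -0.001, -0.003]
shift 1 x [0.011, -0.023, 0.15]
```

Descend to just into the mouth, with a small circle built in.

jog_arm --commands '[0.011,-0.023,0.1,0,0,0,10,0,0,0.06,0,0,0,10,0,0,0.06,0,0,0,10,0,0,0.04,0,0,0,10,0,0,0,0,0,0,10]'

```text
t: 24.0
tool_pos: [0.5438, 0.2064, 0.0888]
tool_rot: [2.3, 2.13, 0.014]
contact_force: [-0.3, -2.3, 15.6]
opening: 0.0174
grip_force: 23.0
```

jog_arm --commands '[0,0,-0.1,0,0,0,10,0,0,0,0,0,0,10,0,0,0,0,0,0,10]'

```text
t: 24.38
tool_pos: [0.5389, 0.2061, 0.0881]
tool_rot: [-2.305, -2.134, -0.0]
contact_force: [1.5, -0.0, 0.2]
opening: 0.0174
grip_force: 21.5
```

```bash
python3 - <<'E'
from h import *
o=ctrl.get_obs(); print(o["tool_pos"],o["contact_force"])
save("scene","sc5",(205,130,305,215),7)
save("top","top5",(170,160,260,245),1)
d,P=mean_cloud("scene",5); X,Y,Z=P[...,0],P[...,1],P[...,2]
m=(abs(X-.541)<.025)&(abs(Y-.205)<.02)&(Z>.057)&(Z<.085)
for a in np.arange(.056,.084,.004):
    s=P[m&(Z>a)&(Z<a+.004)]; print(a.round(3),len(s),s.mean(0).round(4) if len(s) else None)
E
```

```text
[0.53891893 0.20608454 0.08811574] [ 1.53585679 -0.00526176  0.15757549]
0.056 2 [0.5418 0.2023 0.0586]
0.06 5 [0.5433 0.2027 0.0626]
0.064 2 [0.5425 0.2046 0.0666]
0.068 2 [0.545  0.2004 0.0699]
0.072 4 [0.5443 0.2013 0.0736]
0.076 4 [0.5433 0.2028 0.0769]
0.08 4 [0.5434 0.2026 0.0815]
0.084 1 [0.5377 0.2011 0.0848]
```

View pics/sc5.png

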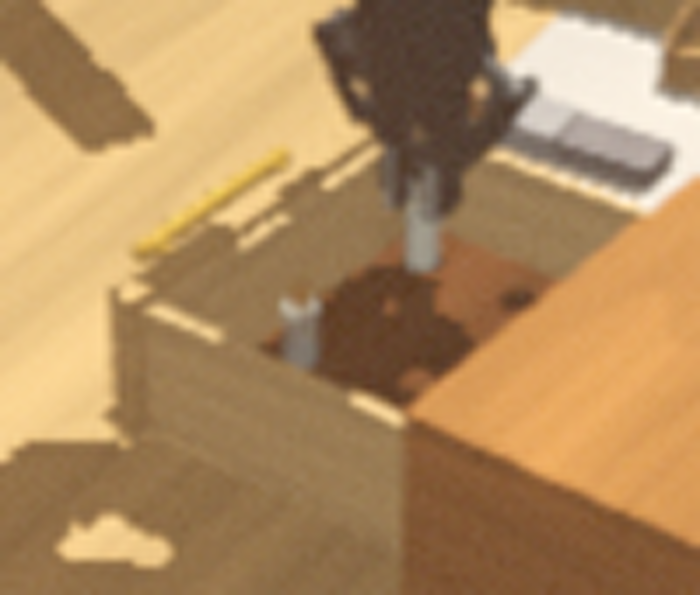

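jog_arm --commands '[0,0.032,0,0,0,0,10,0,0,0.04,0,0,0,10,0,0,0.04,0,0,0,10,0.02,0,0,0,0,0,10,-0.02,0.02,0,0,0,0,10,-0.02,-0.02,0,0,0,0,10,0.02,-0.02,0,0,0,0,10,0,0.02,0,0,0,0,10,0,0,0,0,0,0,10]'

```text
t: 25.85
tool_pos: [0.5411, 0.2059, 0.0838]
tool_rot: [2.305, 2.134, -0.0]
contact_force: [0.6, 0.3, -0.5]
opening: 0.0173
grip_force: 21.4
```

jog_arm --commands '[0,0,0.1,0,0,0,10,0,0,0.1,0,0,0,10,0,0,0.1,0,0,0,10,0,0,0.06,0,0,0,10,0,0,0.02,0,0,0,10,0,0,0,0,0,0,10,0,0,0,0,0,0,10]'

```text
t: 26.72
tool_pos: [0.543, 0.2058, 0.0634]
tool_rot: [2.303, 2.133, 0.004]
contact_force: [-0.0, -1.9, 8.5]
opening: 0.0173
grip_force: 22.3
```

jog_arm --commands '[0,0,0,0,0,0,34,0,0,0,0,0,0,34,0,0,0,0,0,0,34,0,0,-0.5,0,0,0,34,0,0,-0.7,0,0,0,34,-0.611,0,0,0,0,0,34,-0.611,0,0,0,0,0,34,-0.611,0,0,0,0,0,34,0,0,0,0,0,0,34,0,0,0.6,0,0,0,34,0,0,0.4,0,0,0,34,0,0,0.2,0,0,0,34,0,0,0,0,0,0,34]'

```text
t: 28.35
tool_pos: [0.5319, 0.0968, 0.0601]
tool_rot: [-2.303, -2.134, 0.002]
contact_force: [0.4, -0.3, -0.0]
opening: 0.0341
grip_force: 0.0
```

jog_arm --commands '[0,0,0,0,0,0,10,0,0,0,0,0,0,10,0,0,0,0,0,0,10,0,0,0,0,0,0,10]'

```text
t: 28.85
tool_pos: [0.5334, 0.0963, 0.0621]
tool_rot: [2.304, 2.134, 0.003]
contact_force: [-0.1, 0.9, 3.9]
opening: 0.0171
grip_force: 21.3
```

jog_arm --commands '[0,0,-0.3,0,0,0,10,0,0,-0.5,0,0,0,10,0,0,-0.6,0,0,0,10,0,0,-0.6,0,0,0,10,0,0,0,0,0,0,10]'

```text
t: 29.48
tool_pos: [0.5349, 0.0963, 0.186]
tool_rot: [2.301, 2.131, 0.01]
contact_force: [-0.5, 0.1, -0.8]
opening: 0.0171
grip_force: 21.1
```

```bash
python3 - <<'E'
from h import *
d,P=mean_cloud("scene",3); X,Y,Z=P[...,0],P[...,1],P[...,2]
m=(X>.51)&(X<.56)&(abs(Y-.205)<.02)&(Z>.06); print("capped in drawer top z",np.nanmax(Z[m]),P[m].mean(0),m.sum())
stand()
# holes in robot frame: stand centre from hole(-31,55) at (.5442,-.2232)
a=np.radians(-14.4); ex=np.array([np.cos(a),np.sin(a)]);ey=np.array([-np.sin(a),np.cos(a)]); C=np.array([.5442,-.2232])+.031*ex-.055*ey; print("C",C)
t=C-.031*ex; print("hole(-31,0)",t)
plan(-14.4,(*t,.18),(*t,.075))
E
```

```text
capped in drawer top z 0.10081726787265877 [0.5447262  0.20395364 0.08202262] 53
top stand 1163 [array([ 0.5616, -0.2849]), array([0.1706, 0.1111]), np.float64(75.627)]
  vial 25 [ 0.5903 -0.2907  0.072 ]
  vial 25 [ 0.5764 -0.3432  0.071 ]
  vial 19 [ 0.5458 -0.2223  0.0678]
  vial 25 [ 0.5175 -0.3283  0.0714]
scene stand 1455 [array([ 0.5612, -0.2802]), array([0.1718, 0.1136]), np.float64(75.6754)]
  vial 36 [ 0.5482 -0.222   0.0668]
  vial 53 [ 0.5211 -0.3278  0.0696]
  vial 55 [ 0.5934 -0.2913  0.07  ]
  vial 57 [ 0.5801 -0.344   0.0701]
C [ 0.56054813 -0.28418146]
hole(-31,0) [ 0.53052206 -0.27647207]
turn 2 x [-0.014, 0.003, 0.873]
shift 7 x [-0.86, 0.218, -0.002]
shift 2 x [0.0, 0.0, 0.875]
```

jog_arm --commands '[0,0,0,0,0,0.873,10,0,0,0,0,0,0.873,10,-0.86,0.218,0,0,0,0,10,-0.86,0.218,0,0,0,0,10,-0.86,0.218,0,0,0,0,10,-0.86,0.218,0,0,0,0,10,-0.86,0.218,0,0,0,0,10,-0.86,0.218,0,0,0,0,10,-0.86,0.218,0,0,0,0,10,0,0,0.6,0,0,0,10,0,0,0.8,0,0,0,10,0,0,0.3,0,0,0,10,0,0,0,0,0,0,10,0,0,0,0,0,0,10]'

```text
t: 31.58
tool_pos: [0.5327, -0.277, 0.0811]
tool_rot: [2.48, 1.924, 0.002]
contact_force: [0.4, -0.4, 0.1]
opening: 0.0168
grip_force: 21.1
```

```bash
python3 - <<'E'
from h import *
plan(-14.4,(.5305,-.2765,.075),(.5305,-.2765,.069))
E
```

```text
turn 1 x [0.031, 0.011, 0.003]
shift 1 x [-0.001, -0.037, 0.101]
shift 1 x [0.0, 0.0, 0.1]
```

jog_arm --commands '[0,-0.037,0.1,0.03,0.01,0,10,0,0,0.08,0,0,0,10,0,0,0.06,0,0,0,10,0,0,0.06,0,0,0,10,0.02,0,0,0,0,0,10,-0.02,0.02,0,0,0,0,10,-0.02,-0.02,0,0,0,0,10,0.02,-0.02,0,0,0,0,10,0,0.02,0,0,0,0,10,0,0,0,0,0,0,10]'

```text
t: 32.83
tool_pos: [0.5293, -0.2758, 0.0611]
tool_rot: [-2.48, -1.924, 0.001]
contact_force: [0.5, -0.7, -0.3]
opening: 0.0174
grip_force: 21.0
```

jog_arm --commands '[0,0,0.1,0,0,0,10,0,0,0.1,0,0,0,10,0,0,0.1,0,0,0,10,0,0,0.05,0,0,0,10,0,0,0.02,0,0,0,10,0,0,0,0,0,0,10,0,0,0,0,0,0,10]'

```text
t: 33.7
tool_pos: [0.5289, -0.2757, 0.04]
tool_rot: [-2.479, -1.923, 0.003]
contact_force: [-4.2, 1.7, 7.9]
opening: 0.0172
grip_force: 21.6
```

jog_arm --commands '[0,0,0,0,0,0,34,0,0,0,0,0,0,34,0,0,0,0,0,0,34,0,0,-0.5,0,0,0,34,0,0,-0.55,0,0,0,34,0,0.516,0,0,0,0,34,0,0.516,0,0,0,0,34,0,0,0,0,0,0,34,0,0,0.5,0,0,0,34,0,0,0.3,0,0,0,34,0,0,0.22,0,0,0,34,0,0,0,0,0,0,34,0,0,0,0,0,0,10,0,0,0,0,0,0,10,0,0,0,0,0,0,10,0,0,0,0,0,0,10]'

```text
t: 35.7
tool_pos: [0.5895, -0.2914, 0.0411]
tool_rot: [-2.481, -1.924, 0.001]
contact_force: [0.1, 0.5, 2.5]
opening: 0.0172
grip_force: 21.8
```

jog_arm --commands '[0,0,-0.3,0,0,0,10,0,0,-0.6,0,0,0,10,0,0,-0.6,0,0,0,10,0,0,-0.6,0,0,0,10,0,0,-0.2,0,0,0,10,0,0,0,0,0,0,10]'

```text
t: 36.45
tool_pos: [0.5898, -0.2916, 0.1795]
tool_rot: [-2.481, -1.925, 0.001]
contact_force: [-0.4, 0.8, 0.0]
opening: 0.0175
grip_force: 21.6
```

```bash
python3 - <<'E'
from h import *
stand()
H=np.array([.5411,.2059]);ex=np.array([.997,-.0772]);ey=np.array([.0772,.997])
for i in (0,1):
  for j in (0,1,2): print(i,j,(H+.062*i*ex-.055*j*ey).round(4),end=' ')
t=H-.110*ey
plan(-4.4,(*t,.18),(*t,.097))
E
```

```text
top stand 523 [array([ 0.561 , -0.2841]), array([0.1702, 0.1102]), np.float64(75.4829)]
  vial 20 [ 0.545  -0.2219  0.0669]
scene stand 1501 [array([ 0.5609, -0.2802]), array([0.1719, 0.114 ]), np.float64(76.2926)]
  vial 39 [ 0.548  -0.2218  0.0659]
  vial 40 [ 0.5334 -0.2745  0.066 ]
  vial 55 [ 0.5205 -0.328   0.0692]
  vial 59 [ 0.5796 -0.3436  0.0701]
0 0 [0.5411 0.2059] 0 1 [0.5369 0.1511] 0 2 [0.5326 0.0962] 1 0 [0.6029 0.2011] 1 1 [0.5987 0.1463] 1 2 [0.5944 0.0914] turn 2 x [-0.032, -0.014, -0.873]
shift 7 x [0.908, -0.203, -0.01]
shift 2 x [0.0, 0.0, 0.692]
```

jog_arm --commands '[0,0,0,0,0,-0.873,10,0,0,0,0,0,-0.873,10,0.908,-0.203,0,0,0,0,10,0.908,-0.203,0,0,0,0,10,0.908,-0.203,0,0,0,0,10,0.908,-0.203,0,0,0,0,10,0.908,-0.203,0,0,0,0,10,0.908,-0.203,0,0,0,0,10,0.908,-0.203,0,0,0,0,10,0,0,0.6,0,0,0,10,0,0,0.7,0,0,0,10,0,0,0,0,0,0,10,0,0,0,0,0,0,10,0,0,0,0,0,0,10]'

```text
t: 38.4
tool_pos: [0.5351, 0.0954, 0.1034]
tool_rot: [-2.305, -2.134, -0.003]
contact_force: [0.3, 0.0, -0.2]
opening: 0.0176
grip_force: 21.6
```

```bash
python3 - <<'E'
from h import *
plan(-4.4,(.533,.0963,.089),(.533,.0963,.085))
E
```

```text
turn 1 x [0.008, -0.02, -0.004]
shift 1 x [0.013, -0.036, 0.24]
shift 1 x [0.0, 0.0, 0.067]
```

jog_arm --commands '[0.013,-0.036,0.1,0,-0.02,0,10,0,0,0.08,0,0,0,10,0,0,0.08,0,0,0,10,0,0,0.06,0,0,0,10,0.02,0,0,0,0,0,10,-0.02,0.02,0,0,0,0,10,-0.02,-0.02,0,0,0,0,10,0.02,-0.02,0,0,0,0,10,0,0.02,0,0,0,0,10,0,0,0,0,0,0,10]'

```text
t: 39.65
tool_pos: [0.5313, 0.0964, 0.082]
tool_rot: [-2.304, -2.133, 0.004]
contact_force: [0.5, 0.3, 0.7]
opening: 0.0172
grip_force: 21.6
```

jog_arm --commands '[0,0,0.1,0,0,0,10,0,0,0.1,0,0,0,10,0,0,0.1,0,0,0,10,0,0,0.04,0,0,0,10,0,0,0.02,0,0,0,10,0,0,0,0,0,0,10,0,0,0,0,0,0,10]'

```text
t: 40.52
tool_pos: [0.5336, 0.0963, 0.063]
tool_rot: [2.304, 2.133, 0.002]
contact_force: [-0.0, -0.8, 9.3]
opening: 0.0174
grip_force: 22.5
```

jog_arm --commands '[0,0,0,0,0,0,34,0,0,0,0,0,0,34,0,0,0,0,0,0,34,0,0,-0.5,0,0,0,34,0,0,-0.8,0,0,0,34,0,0,0,0,0,0,34]'

```text
t: 41.28
tool_pos: [0.5346, 0.0967, 0.1431]
tool_rot: [2.302, 2.132, 0.007]
contact_force: [0.2, 0.1, -0.9]
opening: 0.034
grip_force: 0.0
```

```bash
python3 - <<'E'
from h import *
stand()
plan(-14.4,(.5758,-.3447,.14),(.5758,-.3447,.0405))
E
```

```text
top stand 1170 [array([ 0.561 , -0.2843]), array([0.1703, 0.1104]), np.float64(75.5052)]
  vial 25 [ 0.5764 -0.3432  0.0711]
  vial 20 [ 0.5449 -0.2217  0.0677]
  vial 20 [ 0.5305 -0.2744  0.0673]
  vial 25 [ 0.5174 -0.328   0.0728]
scene stand 1495 [array([ 0.5605, -0.2801]), array([0.1718, 0.1144]), np.float64(75.4506)]
  vial 39 [ 0.5479 -0.2218  0.066 ]
  vial 41 [ 0.5335 -0.2746  0.0658]
  vial 54 [ 0.521  -0.3285  0.0701]
  vial 57 [ 0.5794 -0.3435  0.0702]
turn 2 x [-0.028, 0.007, 0.873]
shift 8 x [-0.867, 0.32, -0.007]
shift 2 x [0.0, 0.0, 0.829]
```

jog_arm --commands '[0,0,0,-0.028,0,0.873,34,0,0,0,-0.028,0,0.873,34,-0.867,0.32,0,0,0,0,34,-0.867,0.32,0,0,0,0,34,-0.867,0.32,0,0,0,0,34,-0.867,0.32,0,0,0,0,34,-0.867,0.32,0,0,0,0,34,-0.867,0.32,0,0,0,0,34,-0.867,0.32,0,0,0,0,34,-0.867,0.32,0,0,0,0,34,0,0,0.5,0,0,0,34,0,0,0,0,0,0,34,0,0,0,0,0,0,34]'

```text
t: 43.1
tool_pos: [0.5765, -0.344, 0.1082]
tool_rot: [2.481, 1.926, 0.002]
contact_force: [-0.2, -0.5, 0.0]
opening: 0.034
grip_force: 0.0
```

```bash
python3 - <<'E'
from h import *
plan(-14.4,(.5758,-.3447,.0405))
E
```

```text
turn 1 x [0.012, -0.004, 0.006]
shift 2 x [-0.007, -0.004, 0.564]
```

jog_arm --commands '[-0.01,-0.008,0.5,0,0,0,34,0,0,0.4,0,0,0,34,0,0,0.23,0,0,0,34,0,0,0,0,0,0,34,0,0,0,0,0,0,10,0,0,0,0,0,0,10,0,0,0,0,0,0,10,0,0,0,0,0,0,10]'

```text
t: 44.1
tool_pos: [0.5771, -0.3459, 0.0425]
tool_rot: [2.479, 1.923, 0.003]
contact_force: [-1.3, 0.8, 3.8]
opening: 0.0172
grip_force: 22.0
```

jog_arm --commands '[0,0,-0.3,0,0,0,10,0,0,-0.6,0,0,0,10,0,0,-0.6,0,0,0,10,0,0,-0.6,0,0,0,10,0,0,-0.2,0,0,0,10,0,0,0,0,0,0,10]'

```text
t: 44.85
tool_pos: [0.5763, -0.3454, 0.1802]
tool_rot: [2.479, 1.923, 0.003]
contact_force: [0.2, -0.4, -0.7]
opening: 0.0173
grip_force: 21.3
```

```bash
python3 - <<'E'
from h import *
plan(-4.4,(.600,.1463,.18),(.600,.1463,.097))
E
```

```text
turn 2 x [0.022, 0.008, -0.873]
shift 9 x [0.911, -0.026, 0.0]
shift 2 x [0.0, 0.0, 0.692]
```

```bash
python3 - <<'E'
from h import *
plan(-4.4,(.5370,.1511,.18),(.5370,.1511,.1))
E
```

```text
turn 2 x [0.022, 0.008, -0.873]
shift 9 x [0.911, -0.143, 0.0]
shift 2 x [0.0, 0.0, 0.667]
```

jog_arm --commands '[0,0,0,0.022,0,-0.873,10,0,0,0,0.022,0,-0.873,10,0.911,-0.143,0,0,0,0,10,0.911,-0.143,0,0,0,0,10,0.911,-0.143,0,0,0,0,10,0.911,-0.143,0,0,0,0,10,0.911,-0.143,0,0,0,0,10,0.911,-0.143,0,0,0,0,10,0.911,-0.143,0,0,0,0,10,0.911,-0.143,0,0,0,0,10,0.911,-0.143,0,0,0,0,10,0,0,0.6,0,0,0,10,0,0,0.7,0,0,0,10,0,0,0,0,0,0,10,0,0,0,0,0,0,10,0,0,0,0,0,0,10]'

```text
t: 46.85
tool_pos: [0.5381, 0.1511, 0.1032]
tool_rot: [2.305, 2.133, 0.002]
contact_force: [-0.2, -0.0, -0.3]
opening: 0.0174
grip_force: 21.3
```

```bash
python3 - <<'E'
from h import *
plan(-4.4,(.5370,.1513,.09),(.5370,.1513,.0835))
E
```

```text
turn 1 x [0.017, -0.002, -0.004]
shift 1 x [0.001, -0.019, 0.22]
shift 1 x [0.0, 0.0, 0.108]
```

jog_arm --commands '[0.001,-0.019,0.1,0,0,0,10,0,0,0.08,0,0,0,10,0,0,0.08,0,0,0,10,0,0,0.05,0,0,0,10,0.02,0,0,0,0,0,10,-0.02,0.02,0,0,0,0,10,-0.02,-0.02,0,0,0,0,10,0.02,-0.02,0,0,0,0,10,0,0.02,0,0,0,0,10,0,0,0,0,0,0,10]'

```text
t: 48.1
tool_pos: [0.541, 0.1517, 0.0897]
tool_rot: [2.3, 2.13, 0.013]
contact_force: [-1.5, -2.2, 20.8]
opening: 0.017
grip_force: 23.5
```

jog_arm --commands '[0,0,-0.1,0,0,0,10,-0.015,0,0,0,0,0,10,0,0,0,0,0,0,10,0,0,0,0,0,0,10]'

```text
t: 48.6
tool_pos: [0.5367, 0.151, 0.0903]
tool_rot: [2.305, 2.134, 0.002]
contact_force: [-0.1, 0.2, 9.3]
opening: 0.0173
grip_force: 22.1
```

jog_arm --commands '[0,0,0.02,0,0,0,10,0.025,0,0,0,0,0,10,-0.01,0.025,0,0,0,0,10,-0.03,0,0,0,0,0,10,-0.01,-0.025,0,0,0,0,10,0.01,-0.025,0,0,0,0,10,0.025,0,0,0,0,0,10,-0.01,0.025,0,0,0,0,10,0,0,0,0,0,0,10]'

```text
t: 49.72
tool_pos: [0.5377, 0.1509, 0.0902]
tool_rot: [2.304, 2.133, 0.005]
contact_force: [-0.1, -0.0, 11.8]
opening: 0.0176
grip_force: 22.5
```

jog_arm --commands '[0,0,-0.2,0,0,0,10,0,0,0,0,0,0,10,0,0,0,0,0,0,10,0,0,0,0,0,0,10]'

```text
t: 50.22
tool_pos: [0.5348, 0.1503, 0.0983]
tool_rot: [-2.304, -2.133, 0.005]
contact_force: [0.7, -0.0, -0.4]
opening: 0.0172
grip_force: 21.3
```

```bash
python3 - <<'E'
from h import *
o=ctrl.get_obs(); print(o["tool_pos"],o["contact_force"])
save("scene","sc6",(205,130,305,215),7)
d,P=mean_cloud("scene",6); X,Y,Z=P[...,0],P[...,1],P[...,2]
m=(abs(X-.541)<.02)&(abs(Y-.149)<.02)
for a in np.arange(.056,.1,.005):
    s=P[m&(Z>a)&(Z<a+.005)]; print(a.round(3),len(s),s.mean(0).round(4) if len(s) else None)
E
```

```text
[0.53478161 0.15030335 0.09830463] [ 0.71659266 -0.04684356 -0.40016152]
0.056 4 [0.5477 0.154  0.0583]
0.061 2 [0.5377 0.149  0.0652]
0.066 6 [0.5395 0.1484 0.0692]
0.071 4 [0.539  0.1487 0.0737]
0.076 8 [0.5411 0.1496 0.0789]
0.081 4 [0.5384 0.1478 0.0839]
0.086 7 [0.5393 0.1498 0.0887]
0.091 2 [0.5393 0.1463 0.0938]
0.096 5 [0.5364 0.1461 0.099 ]
```

View pics/sc6.png

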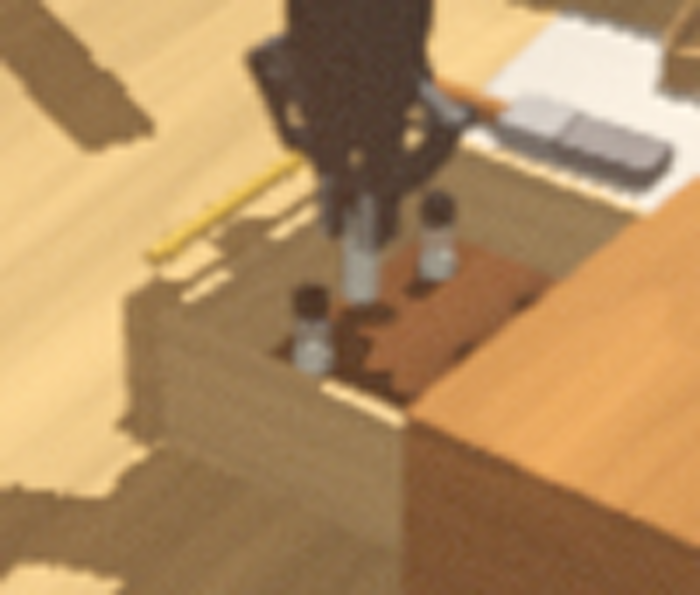

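```bash
python3 - <<'E'
from h import *
for cam in ["scene","top"]:
    d,P=mean_cloud(cam,12); X,Y,Z=P[...,0],P[...,1],P[...,2]; r={}
    for k,(x,y) in dict(A=(.541,.204),B=(.532,.095),held=(.537,.149)).items():
        m=(abs(X-x-.003)<.016)&(abs(Y-y)<.014)&(Z>(.062))&(Z<.088); s=P[m]; r[k]=np.median(s,0); print(cam,k,m.sum(),s.mean(0).round(4),r[k].round(4))
    print((r["A"]+r["B"])/2-r["held"])
E
```

```text
scene A 30 [0.5538 0.2034 0.0753] [0.5549 0.2017 0.0759]
scene B 30 [0.5454 0.0938 0.0739] [0.5463 0.0924 0.0749]
scene held 26 [0.5398 0.1485 0.0757] [0.5404 0.1477 0.0763]
[ 0.01019328 -0.00062069 -0.0008428 ]
top A 0 [nan nan nan] [nan nan nan]
top B 4 [0.5369 0.0905 0.0754] [0.5345 0.0899 0.0746]
top held 0 [nan nan nan] [nan nan nan]
[nan nan nan]
  return _methods._mean(a, axis=axis, dtype=dtype,
  ret = um.true_divide(
<stdin>:5: RuntimeWarning: Mean of empty slice.
```

The reference vials have moved about 10 mm in +x, so pressing down pushed the drawer in a little. I'm shifting the target to match.

jog_arm --commands '[0.003,0.17,0,0,0,0,10,0,0,0,0,0,0,10,0,0,0.08,0,0,0,10,0,0,0.06,0,0,0,10,0,0,0.06,0,0,0,10,0.02,0,0,0,0,0,10,-0.02,0.02,0,0,0,0,10,-0.02,-0.02,0,0,0,0,10,0.02,-0.02,0,0,0,0,10,0,0.02,0,0,0,0,10,0,0,0,0,0,0,10]'

```text
t: 53.15
tool_pos: [0.5458, 0.1497, 0.0874]
tool_rot: [-2.305, -2.134, 0.002]
contact_force: [-0.1, 0.5, -0.6]
opening: 0.0172
grip_force: 21.2
```

jog_arm --commands '[0,0,0.1,0,0,0,10,0,0,0.1,0,0,0,10,0,0,0.1,0,0,0,10,0,0,0.06,0,0,0,10,0,0,0.03,0,0,0,10,0,0,0,0,0,0,10,0,0,0,0,0,0,10]'

```text
t: 54.02
tool_pos: [0.5461, 0.1497, 0.0644]
tool_rot: [2.305, 2.134, -0.001]
contact_force: [-0.7, -1.5, 2.6]
opening: 0.0173
grip_force: 21.5
```

jog_arm --commands '[0,0,0,0,0,0,34,0,0,0,0,0,0,34,0,0,0,0,0,0,34,0,0,-0.5,0,0,0,34,0,0,-0.8,0,0,0,34,0,0,0,0,0,0,34]'

```text
t: 54.78
tool_pos: [0.5489, 0.1503, 0.1471]
tool_rot: [2.302, 2.132, 0.01]
contact_force: [1.2, 0.5, 0.2]
opening: 0.0339
grip_force: 0.0
```

```bash
python3 - <<'E'
from h import *
stand()
d,P=mean_cloud("scene",6); X,Y,Z=P[...,0],P[...,1],P[...,2]
for k,(x,y) in dict(A=(.5495,.203),B=(.541,.094),M=(.545,.149)).items():
    m=(abs(X-x-.003)<.02)&(abs(Y-y)<.014)&(Z>(.062))&(Z<.11); s=P[m]; print(k,m.sum(),s.mean(0).round(4),s[:,2].max())
plan(-14.4,(.5158,-.3295,.14),(.5158,-.3295,.0405))
E
```

```text
top stand 1173 [array([ 0.5614, -0.2844]), array([0.1704, 0.111 ]), np.float64(76.0449)]
  vial 19 [ 0.5453 -0.2221  0.0674]
  vial 20 [ 0.5306 -0.2746  0.0667]
  vial 25 [ 0.5175 -0.3281  0.0724]
scene stand 1556 [array([ 0.5621, -0.2807]), array([0.1714, 0.113 ]), np.float64(75.956)]
  vial 38 [ 0.5477 -0.2221  0.0664]
  vial 41 [ 0.5337 -0.2746  0.0659]
  vial 53 [ 0.5214 -0.3287  0.0691]
A 50 [0.5536 0.2034 0.0833] 0.09935200314418768
B 52 [0.5453 0.094  0.0841] 0.09997700045414826
M 52 [0.549  0.1483 0.0835] 0.10025637886140049
turn 2 x [-0.014, 0.006, 0.873]
shift 8 x [-0.982, 0.189, 0.002]
shift 2 x [0.0, 0.0, 0.829]
```

All three are at equal height, so they are home. Now the last capped vial.

jog_arm --commands '[0,0,0,-0.014,0,0.873,34,0,0,0,-0.014,0,0.873,34,-0.982,0.189,0,0,0,0,34,-0.982,0.189,0,0,0,0,34,-0.982,0.189,0,0,0,0,34,-0.982,0.189,0,0,0,0,34,-0.982,0.189,0,0,0,0,34,-0.982,0.189,0,0,0,0,34,-0.982,0.189,0,0,0,0,34,-0.982,0.189,0,0,0,0,34,0,0,0.5,0,0,0,34,0,0,0,0,0,0,34,0,0,0,0,0,0,34]'

```text
t: 56.9
tool_pos: [0.5166, -0.3288, 0.1125]
tool_rot: [2.481, 1.926, 0.001]
contact_force: [0.5, -0.1, 0.3]
opening: 0.034
grip_force: 0.0
```

```bash
python3 - <<'E'
from h import *
plan(-14.4,(.5158,-.3295,.0405))
E
```

```text
turn 1 x [0.012, 0.005, 0.007]
shift 2 x [-0.007, -0.005, 0.6]
```

jog_arm --commands '[-0.014,-0.01,0.5,0,0,0,34,0,0,0.4,0,0,0,34,0,0,0.3,0,0,0,34,0,0,0,0,0,0,34,0,0,0,0,0,0,10,0,0,0,0,0,0,10,0,0,0,0,0,0,10,0,0,0,0,0,0,10]'

```text
t: 57.9
tool_pos: [0.5164, -0.3306, 0.0415]
tool_rot: [2.48, 1.923, 0.001]
contact_force: [0.3, 0.5, 4.5]
opening: 0.0174
grip_force: 21.9
```

jog_arm --commands '[0,0,-0.3,0,0,0,10,0,0,-0.6,0,0,0,10,0,0,-0.6,0,0,0,10,0,0,-0.6,0,0,0,10,0,0,-0.2,0,0,0,10,0,0,0,0,0,0,10]'

```text
t: 58.65
tool_pos: [0.5157, -0.3301, 0.1791]
tool_rot: [2.48, 1.924, 0.001]
contact_force: [-0.4, 0.8, -0.6]
opening: 0.0175
grip_force: 21.5
```

```bash
python3 - <<'E'
from h import *
t=np.array([.5458,.1497])+.062*np.array([.997,-.0772]); print(t)
plan(-4.4,(*t,.18),(*t,.1))
E
```

```text
[0.607614  0.1449136]
turn 2 x [0.013, 0.008, -0.873]
shift 9 x [0.89, 0.102, -0.002]
shift 2 x [0.0, 0.0, 0.667]
```

jog_arm --commands '[0,0,0,0.013,0,-0.873,10,0,0,0,0.013,0,-0.873,10,0.89,0.102,0,0,0,0,10,0.89,0.102,0,0,0,0,10,0.89,0.102,0,0,0,0,10,0.89,0.102,0,0,0,0,10,0.89,0.102,0,0,0,0,10,0.89,0.102,0,0,0,0,10,0.89,0.102,0,0,0,0,10,0.89,0.102,0,0,0,0,10,0.89,0.102,0,0,0,0,10,0,0,0.6,0,0,0,10,0,0,0.7,0,0,0,10,0,0,0,0,0,0,10,0,0,0,0,0,0,10,0,0,0,0,0,0,10]'

```text
t: 60.65
tool_pos: [0.6086, 0.1449, 0.1022]
tool_rot: [2.304, 2.133, 0.002]
contact_force: [0.1, -0.2, -0.4]
opening: 0.0173
grip_force: 21.5
```

```bash
python3 - <<'E'
from h import *
plan(-4.4,(.6075,.1449,.09))
d,P=mean_cloud("scene",8); X,Y,Z=P[...,0],P[...,1],P[...,2]
for k,(x,y) in dict(A=(.5495,.203),B=(.541,.094),M=(.545,.149),held=(.6076,.144)).items():
    m=(abs(X-x-.003)<.02)&(abs(Y-y)<.014)&(Z>(.066))&(Z<.088); s=P[m]; print(k,m.sum(),s.mean(0).round(4))
E
```

```text
turn 1 x [0.02, -0.0, -0.004]
shift 1 x [-0.002, -0.018, 0.203]
A 5 [0.5473 0.1999 0.0755]
B 25 [0.546  0.0935 0.0774]
M 25 [0.5496 0.1471 0.077 ]
held 26 [0.6107 0.1434 0.0774]
```

jog_arm --commands '[-0.015,0.005,0.1,0,0,0,10,0,0,0.08,0,0,0,10,0,0,0.06,0,0,0,10,0,0,0.05,0,0,0,10,0.02,0,0,0,0,0,10,-0.02,0.02,0,0,0,0,10,-0.02,-0.02,0,0,0,0,10,0.02,-0.02,0,0,0,0,10,0,0.02,0,0,0,0,10,0,0,0,0,0,0,10]'

```text
t: 62.3
tool_pos: [0.6074, 0.144, 0.0825]
tool_rot: [-2.305, -2.134, 0.002]
contact_force: [0.2, -0.2, 0.6]
opening: 0.0171
grip_force: 21.5
```

In. Home is at about z 0.063.

jog_arm --commands '[0,0,0.1,0,0,0,10,0,0,0.1,0,0,0,10,0,0,0.08,0,0,0,10,0,0,0.05,0,0,0,10,0,0,0.02,0,0,0,10,0,0,0,0,0,0,10,0,0,0,0,0,0,10]'

```text
t: 63.18
tool_pos: [0.609, 0.144, 0.0636]
tool_rot: [2.304, 2.133, 0.002]
contact_force: [-0.6, -0.8, 6.5]
opening: 0.0177
grip_force: 22.1
```

jog_arm --commands '[0,0,0,0,0,0,34,0,0,0,0,0,0,34,0,0,0,0,0,0,34,0,0,-0.5,0,0,0,34,0,0,-0.9,0,0,0,30,0,-0.9,0,0,0,0,30,0,-0.9,0,0,0,0,30,0,-0.9,0,0,0,0,30,0,0,0,0,0,0,30,0,0,0,0,0,0,30]'

```text
t: 64.42
tool_pos: [0.4465, 0.1566, 0.1461]
tool_rot: [2.305, 2.134, -0.0]
contact_force: [-0.2, 0.2, 0.3]
opening: 0.0302
grip_force: 0.0
```

```bash
python3 - <<'E'
from h import *
save("scene","sc7",(130,130,300,285),4)
d,P=mean_cloud("scene",5); X,Y,Z=P[...,0],P[...,1],P[...,2]
m=((X>.50)&(X<.64)&(Y>.06)&(Y<.235)&(Z>.062)).astype(np.uint8)
n,l,st,c=cv2.connectedComponentsWithStats(m)
for i in range(1,n):
    if st[i,4]>15: print(st[i,4],P[l==i].mean(0).round(4),P[l==i][:,2].max())
m=(X>.40)&(X<.46)&(Y>.1)&(Y<.21)&(Z>.074)&(Z<.09); print("handle",m.sum(),P[m].mean(0))
stand()
plan(-4.4,(.440,.1553,.14),(.440,.1553,.064))
E
```

```text
54 [0.5073 0.1491 0.2355] 0.24939236957393818
214 [0.5157 0.1743 0.0836] 0.10563135720182659
47 [0.5548 0.2026 0.083 ] 0.10013404903870271
53 [0.546  0.0934 0.0835] 0.10005239593181448
52 [0.6116 0.1434 0.0849] 0.09921972332775209
handle 71 [0.44982287 0.15284245 0.08353877]
top stand 1186 [array([ 0.5608, -0.2842]), array([0.1707, 0.1107]), np.float64(75.2627)]
  vial 19 [ 0.5453 -0.2216  0.0673]
  vial 22 [ 0.53   -0.2741  0.066 ]
scene stand 1578 [array([ 0.561, -0.28 ]), array([0.1711, 0.114 ]), np.float64(75.2678)]
  vial 36 [ 0.5476 -0.2217  0.0669]
  vial 39 [ 0.5336 -0.2742  0.0662]
turn 1 x [-0.016, 0.007, -0.002]
shift 1 x [-0.028, -0.102, 0.094]
shift 2 x [0.0, 0.0, 0.633]
```

View pics/sc7.png

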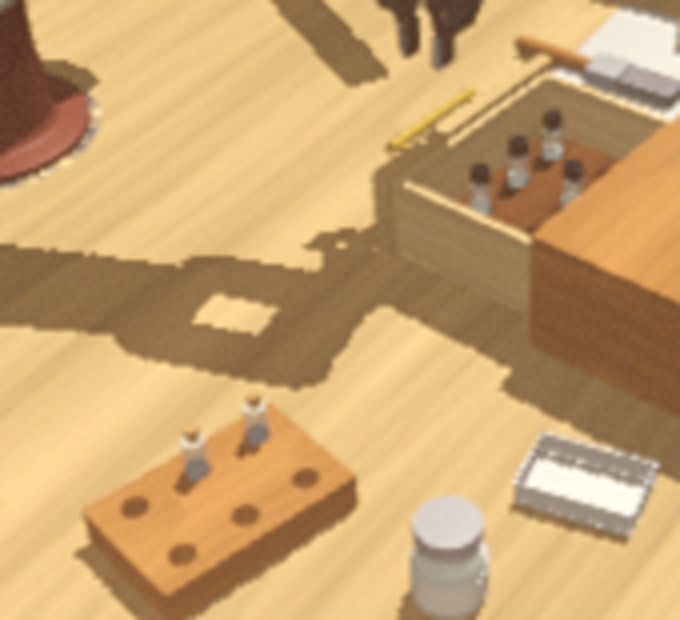

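jog_arm --commands '[0,-0.075,0,0,0,0,31,0,0,0,0,0,0,31,0,0,0.6,0,0,0,31,0,0,0.5,0,0,0,31,0,0,0.26,0,0,0,31,0,0,0,0,0,0,31]'

```text
t: 65.68
tool_pos: [0.4407, 0.1567, 0.0633]
tool_rot: [-2.304, -2.133, 0.005]
contact_force: [0.4, 0.2, 0.9]
opening: 0.0311
grip_force: 0.0
```

Now close on the handle and push gently, about 155 mm first.

jog_arm --commands '[0,0,0,0,0,0,0,0,0,0,0,0,0,0,0,0,0,0,0,0,0,0,0,0,0,0,0,0,0,0.15,0,0,0,0,0,0,0.25,0,0,0,0,0,0,0.35,0,0,0,0,0,0,0.35,0,0,0,0,0,0,0.35,0,0,0,0,0,0,0.35,0,0,0,0,0,0,0.3,0,0,0,0,0,0,0.25,0,0,0,0,0,0,0.15,0,0,0,0,0,0,0,0,0,0,0,0,0,0,0,0,0,0,0]' --newtons 40

```text
t: 67.55
tool_pos: [0.5924, 0.1455, 0.0657]
tool_rot: [2.304, 2.133, 0.002]
contact_force: [1.3, -0.0, 6.5]
opening: 0.0094
grip_force: 40.1
```

jog_arm --commands '[0,0.1,0,0,0,0,0,0,0.07,0,0,0,0,0,0,0.05,0,0,0,0,0,0,0.04,0,0,0,0,0,0,0,0,0,0,0,0]'

```text
t: 68.18
tool_pos: [0.6057, 0.1445, 0.0657]
tool_rot: [-2.303, -2.133, 0.005]
contact_force: [-6.7, -0.3, 12.4]
opening: 0.0091
grip_force: 40.7
```

Shut, with a 6.7 N push against the stop. I'll release, retreat and verify.

jog_arm --commands '[0,0,0,0,0,0,30,0,0,0,0,0,0,30,0,0,0,0,0,0,30,0,0,-0.5,0,0,0,30,0,0,-0.8,0,0,0,30,0,-0.3,-0.8,0,0,0,30,-0.6,-0.6,-0.2,0,0,0,30,-0.6,-0.6,0,0,0,0,30,-0.6,-0.6,0,0,0,0,30,0,0,0,0,0,0,30,0,0,0,0,0,0,30]'

```text
t: 69.55
tool_pos: [0.4729, 0.0463, 0.2019]
tool_rot: [-2.305, -2.134, 0.001]
contact_force: [-0.6, -0.4, -0.3]
opening: 0.0298
grip_force: 0.0
```

```bash
python3 - <<'E'
from h import *
d,P=mean_cloud("top",3); X,Y,Z=P[...,0],P[...,1],P[...,2]
m=(X>.55)&(X<.66)&(Y>.13)&(Y<.17)&(Z>.055)&(Z<.1); print("handle min x",np.sort(X[m])[:6])
stand(); o=ctrl.get_obs(); print(o["tool_pos"],o["contact_force"])
E
```

```text
handle min x [0.60172777 0.60175523 0.60182255 0.60184467 0.60193222 0.6022551 ]
top stand 1181 [array([ 0.5607, -0.284 ]), array([0.1704, 0.1105]), np.float64(75.8426)]
  vial 18 [ 0.5457 -0.2218  0.0677]
  vial 20 [ 0.5305 -0.2744  0.0674]
scene stand 1591 [array([ 0.5609, -0.28  ]), array([0.1713, 0.114 ]), np.float64(75.2987)]
  vial 39 [ 0.5478 -0.2219  0.066 ]
  vial 39 [ 0.5337 -0.2743  0.0664]
[0.47312022 0.04655361 0.2020235 ] [-0.22888096  0.40991305  0.44329504]
```

The handle is back at its starting position and the vials in the stand are upright. Handing in.

```bash
python3 -c "
from station import job
print(job.finish_job())"
```

```text
the job is handed in; nothing more can be done
None
```

The job is handed in, but no verdict came back: all four capped vials went home in the drawer rack, both corked vials are home in the bench stand, and the drawer is shut with the gripper clear, after one vial's pressing slid the open drawer in about 10 mm partway through.

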